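# Clamp a printed bracket in the drill jig

### The arm

A 6-joint arm with a two-finger parallel gripper is mounted at the origin on the work surface. World frame = base frame: x ahead of the robot, y to its left, z up, the work surface at z = 0. Lengths are in m, angles in degrees, forces in N, time in s.
With the tool pointing down it reaches from about 0.375 to 0.9 m from the base axis. Payload 3.1 kg.
Tool frame: the origin (TCP) lies at the very end of the fingers, on their centre line; the grasp point (between the pads) lies 19 mm behind it; x points along the fingers, z is the direction in which the jaws open and shut, and the axes are right-handed (so a half turn about x gives the same grasp; the last joint's range is limited). The gripper opens to 87 mm and grips with 3 to 60 N. Pads are 19 mm wide; open, the fingers measure 117 mm over their backs; the gripper's body (75 mm by 190 mm) begins 51 mm behind the grasp point.
Start: joints at [-82.592, 30.224, 82.088, -0, 67.689, -10.227], TCP at [0.189, -0.596, 0.223] pointing down, gripper open.
Joint ranges: [-176.69, 176.69], [-43.24, 126.21], [12.49, 139.97], [-82, 262], [0, 151.66], [-163.58, 163.58]. Speed limits (degrees/s): [159.86, 159.86, 180, 180, 180, 180].

### API

Orientations are given as a 3x3 rotation matrix whose columns are the frame's x, y, z axes.
In Python, from rig import bot gives the robot as it stands.
- The arm moves only by the tool send_rows, never from a script. Its arguments are lists of equal length, an entry for each row: "fingers": the opening, from 0 (shut) to 1 (fully open); "dp": the shift along the world's x, y, z in mm, a list of three; "turn": the turn, a rotation vector about the world's x, y, z in rad, a list of three. In form: {"fingers": [fingers, ...], "dp": [[tx, ty, tz], ...], "turn": [[rx, ry, rz], ...]}. A call has 1 to 10 rows; each row is the pose to reach, as a shift and turn from the pose measured when the call began; what a row does not reach only later rows make up. A row lasts 1/12 s, in which the tool goes at most 41.7 mm and 7.16 degrees, less where a joint would pass 70% of its speed; a pose out of reach is approached as far as the arm can. A call with a gripper value outside its range is refused whole. The fingers move at their own pace and stop on an object; the grip force is fixed at half the most. Time passes only in rows, so rows that repeat a pose let the fingers close. It gives the time, the measured TCP pose, the force and the opening at its end, in the units of the state.
- bot.read_state(): the state, without advancing time (a new reading comes with each control period).
- bot.capture(name): name is "scene" or "top"; returns a dict with "img" (420x560x3 uint8, blue, green, red), "z_map" (420x560 float32, m along the optical axis (not along the pixel's ray), 0 where there is no reading), "mtx" (3x3 intrinsics, pixels), "origin" and "orientation" of the camera in the world. Camera axes: x right, y up, looking along -z (the intrinsics and any distortion apply to the point x, -y, -z); pixel columns grow to the right and rows downward; lengths in m; the calibration is good to about 2 mm. A picture is of the moment at which its call begins.
- bot.hand_in(): hands the job in, once; it reports no verdict.
The state is a dict: "time_s": time; "joint_positions": joint angles; "qvel": joint speeds; "tau": joint torques, N m; "position": TCP position; "tcp_rot": TCP orientation; "force": force on the tool from outside, world axes, zero at the start; "moment": the same for the moment, N m; "opening": opening from 0.0 (shut) to 1.0 (fully open).
Only numpy, scipy, OpenCV 4.12 (cv2) and the standard library are available. Lean on these libraries where they do the work, as an engineer would, in place of code of your own. Each camera call takes 0.05 s, during which the arm holds its last target.

### The job

Set the printed bracket into the drill jig, its flange flat on the base plate, its upright web fully against the low rail and its end against the stop pin. Swing the clamp strap round until it sits square across the flange against its dowel, then screw the clamp down tight with the black clamping handle: the side walls block a full turn, so work it clockwise in short swings, lifting the handle out of its teeth to bring it back each time. Leave the bracket home and firmly clamped, and do not disturb the spool, the screwdriver or the jar.

Things in the scene. Friction and masses are not known exactly. Their poses are not given: they have to be found in the camera images.
- jig: Bare aluminium channel drill jig, fixed on the mat. Origin: underside of its base plate (3 mm above the bench) on the axis of the upright clamp stud; x away from the robot at yaw 0, y left. In its frame, mm: base plate x -75..75, y -103..88, top z 15; tall side plate: inner face y 73, x -62..62, top z 82. The stud carries, from below, strap, hex nut and clamping handle.
- rail (a point): Middle of the top edge of the jig's low locating rail, on its inner face: jig frame x 0, y -83, z 40 mm. The rail runs x -62..62 opposite the tall side plate, 10 thick, and stands 25 above the base plate. The outer face of the bracket's web goes flat against it.
- stop_pin (a point): Top centre of the steel end stop pin: 12 mm diameter, jig frame x 56, y -50, top z 35 mm. The bracket's +x end (x 50 mm in the jig frame) meets it.
- dowel (a point): Top centre of the small steel dowel, 8 mm diameter, jig frame x -18.5, y 34, top z 36 mm, that stops the strap's heel when the strap is square.
- home (a point): Point fixed to the jig (axes as the jig's), at x 0, y -79, z 52.5 mm in the jig frame: where bracket_mid lies, axes parallel, when the bracket is fully home.
- bracket_mid (a point): Loose white 3D-printed L bracket, 0.1 to 0.2 kg, at first on its flange on the mat right of the jig. Point: middle of its upright web, 37.5 mm above its underside; x along its length, z up. Web 100 long (x -50..50), 8 thick (y -4..4), 75 high from the underside. Flange at the bottom, 8 thick, from the web out to y +57. Grip the upper part of the web.
- strap (a joint): Angle of the clamp strap about the stud, rad: 0 = square across the flange, toe to the jig's -y, against its dowel (hard stop); grows clockwise seen from above; 1.57 = toe to the jig's -x; limit 2.1. It starts swung aside at 1.55 to 1.8 so that the bracket can be set down. It stays where it is left; about 1.2 N at the toe swings it.
- strap_toe (a point): Point of the dark steel strap 52 mm from the stud axis, 10 mm from its toe end, half-way up its thickness; y points from toe to heel. Strap 28 wide, 14 thick, 112 long, 62 of it on the toe side of the stud. Underside 24.2 mm above the jig's underside less 0.64 mm per rad of nut: clears the flange while loose. Push it from the side with the fingertips, or pinch it.
- handle_grip (a point): Middle of the grip of the black clamping handle: 72 mm from the stud axis, 78.5 mm above the jig's underside when down (less 0.64 mm per rad of nut); x points outwards from the stud. Grip 46 long, 16 wide, 14 high, rising outwards at 0.22 rad; pinch it from above across its width. A 14 mm arm leads from it to the 37 mm hub on the stud.
- nut (a joint): Turn of the steel clamping nut, rad: 0 = loosest, grows clockwise seen from above (tightening); a hard stop at 3.0 = fully tight. It starts at 0 to 0.9. Thread lead 4 mm per turn; with the bracket beneath, the strap bites from about 1.9. Friction 0.22 N m, about 3 N at the handle's grip. It never turns back by itself.
- handle_turn (a joint): Angle of the black clamping handle about the stud, rad: 0 = pointing to the jig's +x; grows clockwise seen from above (tightening, towards the jig's -y). Limits -0.75 to 0.75, where the handle would meet the side plate or the bracket's web. It starts at -0.6 to 0.1, clear of where the flange goes.
- handle (a joint): Lift of the clamping handle, m: 0 = down, its 12 teeth (30 degrees apart, play 0.05 rad) locked to the nut both ways; from 0.007 up to its limit 0.012 it turns freely without the nut. A spring and its weight press it down with 4 to 7 N.
- spool: Bystander: reel of yellow filament lying flat, 200 diameter, 66 high; origin under its centre.
- screwdriver: Bystander: screwdriver lying on the mat; origin under its middle.
- jar: Bystander: small amber jar, 48 diameter, 60 high; origin under its centre.

How it is judged:
By the outcome, as a careful person would: the job done as asked, in the order asked, and still so for the second after the job is handed in, with the robot touching nothing.
It also fails if it takes over 72 s, if anything falls off the work surface, if the arm or the gripper's body presses on something with over 40 N, if the wrist force passes 120 N, or if a joint passes its speed limit or range.

## Working session

There is one attempt and no reset: what is moved stays moved. The work goes in short steps, Python scripts to look and compute and a tool call to move; the robot and the scene stay as the last step left them, time stands still between calls to the robot, and variables do not carry over. Pictures are saved under pics/ and viewed, and the job is handed in when it is done.

Besides the shell and the picture viewer there is one more tool, called after "Request:" as name(argument=value, ...), one argument or row to a line, values as JSON. send_rows: Moves the arm, as the interface text tells. Its arguments: {"type":"object","properties":{"fingers":{"type":"array","items":{"type":"number"}},"dp":{"type":"array","items":{"type":"array","items":{"type":"number"}}},"turn":{"type":"array","items":{"type":"array","items":{"type":"number"}}}},"required":["fingers","dp","turn"]}

```bash
ls; mkdir -p pics; cat > h.py <<'E'
import numpy as np, cv2
from rig import bot
def cap(name,fn=None):
    c=bot.capture(name)
    if fn: cv2.imwrite('pics/'+fn,c['img'])
    np.savez('last_%s.npz'%name,**{k:np.array(v) for k,v in c.items()})
    return c
def load(name): return dict(np.load('last_%s.npz'%name))
def cloud(c):
    h,w=c['z_map'].shape; u,v=np.meshgrid(np.arange(w),np.arange(h)); K=np.array(c['mtx']); z=c['z_map']
    p=np.stack([(u-K[0,2])/K[0,0]*z,-(v-K[1,2])/K[1,1]*z,-z],-1)
    W=p@np.array(c['orientation']).T+np.array(c['origin']); W[z==0]=np.nan
    return W
def pix(c,P):
    p=(np.atleast_2d(P)-np.array(c['origin']))@np.array(c['orientation']); K=np.array(c['mtx'])
    return np.stack([K[0,0]*p[:,0]/-p[:,2]+K[0,2],K[1,1]*-p[:,1]/-p[:,2]+K[1,2]],-1)
E
python3 - <<'E'
from h import *
s=bot.read_state(); print(s)
for n in('scene','top'):
    c=cap(n,n+'0.png'); print(n,c['mtx'],c['origin'],c['orientation'],[k for k in c])
E
```

```text
pics
{'time_s': 0.0, 'joint_positions': array([-8.25915330e+01,  3.02770540e+01,  8.21564821e+01,  1.36482862e-03,
        6.76894359e+01, -1.02285465e+01]), 'qvel': array([-0.0217362 ,  0.02713308,  0.00749803, -0.0118843 , -0.14953058,
       -0.02279917]), 'tau': array([ 1.31535722e-03, -4.40036488e+01, -1.76592082e+01,  6.35058177e-02,
        5.80892502e-02, -1.64760277e-04]), 'position': array([ 0.18929163, -0.59487698,  0.22159161]), 'tcp_rot': array([[-2.54890365e-04,  9.52997934e-01,  3.02976686e-01],
       [ 2.13118917e-03,  3.02976526e-01, -9.52995636e-01],
       [-9.99997697e-01,  4.02791228e-04, -2.10824468e-03]]), 'force': array([-0.1635263 , -0.94077991,  0.75861428]), 'moment': array([ 0.06122437, -0.02833922,  0.0133411 ]), 'opening': 1.0010813610954319}
scene [[391.3820648    0.         279.79586671]
 [  0.         391.3820648  212.22378157]
 [  0.           0.           1.        ]] [ 1.26222172 -0.33104951  0.60589173] [[ 0.4215714  -0.52385072  0.74017429]
 [ 0.90671517  0.23267276 -0.35175417]
 [ 0.01204827  0.81941675  0.57307157]] ['img', 'z_map', 'mtx', 'origin', 'orientation']
top [[421.69485211   0.         283.74693094]
 [  0.         421.69485211 210.29394282]
 [  0.           0.           1.        ]] [ 0.48946975 -0.03285294  1.29870131] [[-0.01526296  0.99686304 -0.07766023]
 [-0.99983807 -0.01595665 -0.00831967]
 [-0.00953277  0.07752067  0.99694517]] ['img', 'z_map', 'mtx', 'origin', 'orientation']
```

View pics/scene0.png

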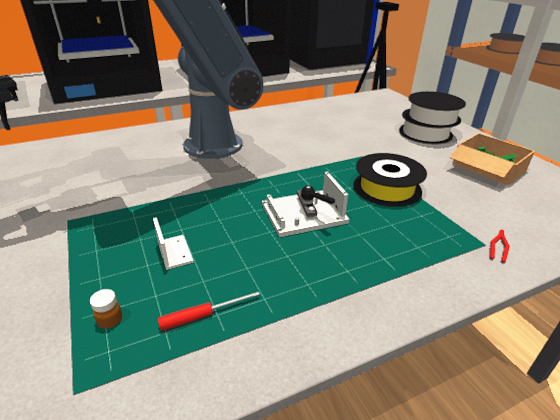

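View pics/top0.png

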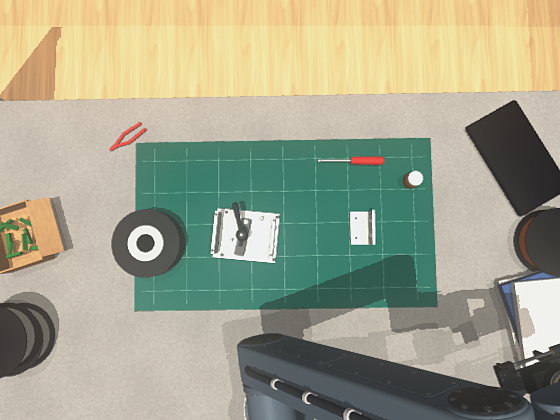

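Scene: the jig is at about (305,212) and the bracket at (172,248). Top: the jig is centred near (247,237), the bracket at (363,227), with its web on the right. Next I'll enlarge the crops and measure.

```bash
python3 - <<'E'
from h import *
t=load('top');s=load('scene')
a=cv2.resize(t['img'][190:280,195:295],None,fx=6,fy=6,interpolation=cv2.INTER_CUBIC);cv2.imwrite('pics/tj.png',a)
a=cv2.resize(s['img'][165:240,250:360],None,fx=7,fy=7,interpolation=cv2.INTER_CUBIC);cv2.imwrite('pics/sj.png',a)
W=cloud(t)
# bracket: points in region
B=W[195:260,335:390].reshape(-1,3); 
Z=B[:,2]
for lo,hi in((-.01,.003),(.004,.02),(.06,.09)):
    m=(Z>lo)&(Z<hi); print('br',lo,m.sum(),np.median(Z[m]) if m.any() else 0)
m=(Z>.065)&(Z<.09); r=cv2.minAreaRect((B[m][:,:2]*1000).astype(np.float32)); print('web',r, np.median(Z[m]))
m=(Z>.007); r=cv2.minAreaRect((B[m][:,:2]*1000).astype(np.float32)); print('all',r)
J=W[195:275,200:290].reshape(-1,3); Z=J[:,2]
print(np.histogram(Z[~np.isnan(Z)],bins=np.arange(-.01,.12,.004)))
m=(Z>.008)&(Z<.025); r=cv2.minAreaRect((J[m][:,:2]*1000).astype(np.float32)); print('base',r)
m=(Z>.075)&(Z<.088)&(J[:,1]>.13); print(m.sum()); r=cv2.minAreaRect((J[m][:,:2]*1000).astype(np.float32)); print('plate?',r)
m=(Z>.036)&(Z<.048)&(J[:,1]<.07);r=cv2.minAreaRect((J[m][:,:2]*1000).astype(np.float32)); print('rail?',m.sum(),r)
E
```

```text
br -0.01 1439 0.0010916852650568742
br 0.004 1470 0.0067092442817610065
br 0.06 137 0.07695037872203447
web ((532.3998413085938, -279.52081298828125), (8.607978820800781, 98.69752502441406), 88.60579681396484) 0.07746329855253609
all ((534.460205078125, -259.8558349609375), (164.1371307373047, 191.94651794433594), 88.610107421875)
(array([   3,  160, 1483, 1942,  348,  199, 1108,  860,  100,    9,   22,
         78,  199,  138,   35,   10,    8,   10,   14,   10,   23,   37,
         78,  174,   63,   29,   30,    9,    0,    0,    0,    0]), array([-0.01 , -0.006, -0.002,  0.002,  0.006,  0.01 ,  0.014,  0.018,
        0.022,  0.026,  0.03 ,  0.034,  0.038,  0.042,  0.046,  0.05 ,
        0.054,  0.058,  0.062,  0.066,  0.07 ,  0.074,  0.078,  0.082,
        0.086,  0.09 ,  0.094,  0.098,  0.102,  0.106,  0.11 ,  0.114,
        0.118]))
base ((519.888427734375, 97.46843719482422), (269.50604248046875, 238.2333526611328), 87.90538024902344)
163
plate? ((524.6217041015625, 179.8610382080078), (10.822856903076172, 122.45940399169922), 83.5902099609375)
rail? 154 ((513.149658203125, 15.697456359863281), (129.49661254882812, 46.59316635131836), 13.472593307495117)
```

View pics/tj.png

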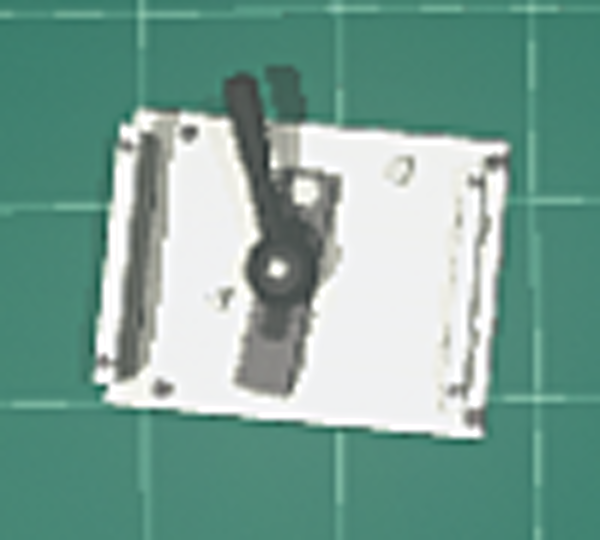

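View pics/sj.png

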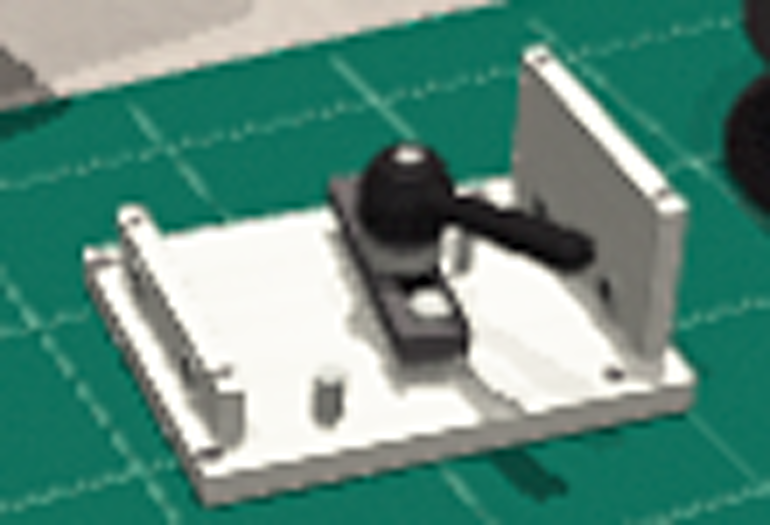

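The top crop shows the base corners at (138,110), (508,143), (483,437) and (103,402), the strap toe pointing −x and the handle at about +x. Now the bracket crops.

```bash
python3 - <<'E'
from h import *
t=load('top');s=load('scene')
a=cv2.resize(t['img'][195:260,335:400],None,fx=8,fy=8,interpolation=cv2.INTER_CUBIC);cv2.imwrite('pics/tb.png',a)
a=cv2.resize(s['img'][210:275,140:205],None,fx=8,fy=8,interpolation=cv2.INTER_CUBIC);cv2.imwrite('pics/sb.png',a)
E
```

```text
(no output)
```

View pics/tb.png

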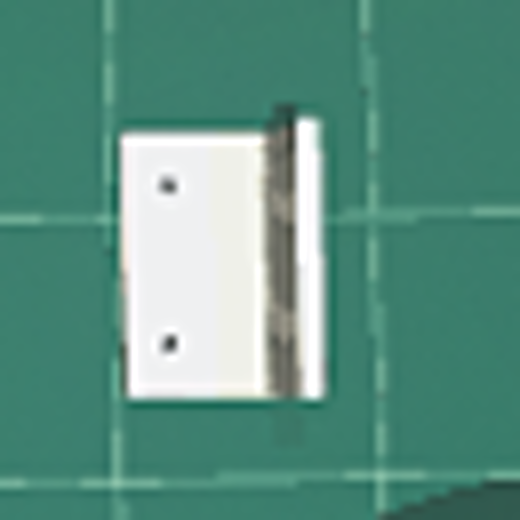

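View pics/sb.png

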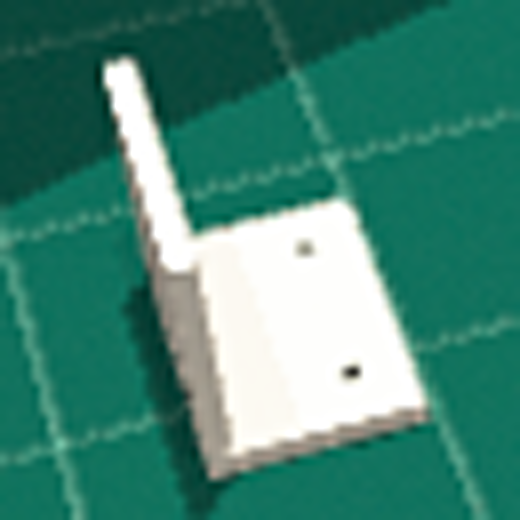

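```bash
cat > fit.py <<'E'
from h import *
from scipy.optimize import least_squares
t=load('top');s=load('scene')
def full(uv,k,off): return (np.array(uv,float)+.5)/k-.5+np.array(off)
def Rz(a): return np.array([[np.cos(a),-np.sin(a),0],[np.sin(a),np.cos(a),0],[0,0,1]])
def fit(obs,x0,z0,free=False):
    P=[o[1] for o in obs]
    def r(x):
        T=np.array([x[0],x[1],z0])
        out=[]
        for c,p,uv in obs: out.append(pix(c,Rz(x[2])@(np.array(p)/1000)+T)[0]-uv)
        return np.ravel(out)
    q=least_squares(r,x0,loss='soft_l1'); return q.x, r(q.x).reshape(-1,2)
if __name__=='__main__':
    jt=[((t),p,full(uv,6,(195,190))) for p,uv in [((75,88,15),(138,110)),((75,-103,15),(508,143)),((-75,-103,15),(483,437)),((-75,88,15),(103,402)),((56,-50,35),(403,167))]]
    js=[(s,p,full(uv,7,(250,165))) for p,uv in [((75,-103,15),(210,480)),((75,88,15),(692,378)),((-75,-103,15),(88,252)),((56,-50,35),(328,378)),((62,-83,40),(240,380))]]
    bt=[(t,p,full(uv,8,(335,195))) for p,uv in [((50,4,75),(297,118)),((50,-4,75),(321,118)),((-50,-4,75),(326,397)),((-50,4,75),(303,397)),((50,57,8),(121,133)),((-50,57,8),(128,398))]]
    for p in bt: pass
    bs=[(s,p,full(uv,8,(140,210))) for p,uv in [((50,-4,0),(215,478)),((50,57,8),(428,408)),((50,57,0),(428,420)),((-50,57,8),(345,200)),((50,4,8),(230,455))]]
    for nm,o,x0 in [('jt',jt,(.53,.09,-.1)),('js',js,(.53,.09,-.1)),('j',jt+js,(.53,.09,-.1)),('bt',bt,(.53,-.28,0)),('bs',bs,(.53,-.28,0)),('b',bt+bs,(.53,-.28,0))]:
        x,r=fit(o,x0,.003 if nm[0]=='j' else .003)
        print(nm,np.round(x[:2]*1000,1),np.degrees(x[2]).round(2),'res',np.round(r,1).tolist())
E
python3 fit.py
```

```text
jt [516.8 101. ] -6.22 res [[-0.2, -0.4], [0.4, -0.1], [-0.1, 0.3], [0.4, 0.1], [-0.4, 0.1]]
js [517.6 101.2] -6.48 res [[-1.0, -0.5], [0.7, 0.3], [-0.8, -0.1], [0.1, -0.7], [0.9, 1.1]]
j [517.  101.1] -6.26 res [[-0.2, -0.5], [0.4, -0.2], [-0.2, 0.2], [0.4, 0.1], [-0.5, 0.0], [-1.0, -0.5], [0.6, 0.1], [-1.0, -0.1], [0.0, -0.8], [0.9, 1.0]]
bt [ 532.9 -281.1] -0.48 res [[-0.0, 0.1], [-0.2, 0.1], [-0.1, -0.1], [0.0, -0.1], [0.3, 0.1], [0.0, -0.2]]
bs [ 533. -280.] -0.82 res [[-0.6, 0.6], [-0.3, -0.8], [0.1, 0.4], [0.1, -0.1], [0.7, -0.2]]
b [ 533.  -280.6] -0.49 res [[-0.2, 0.1], [-0.4, 0.1], [-0.2, -0.2], [-0.1, -0.1], [0.1, 0.1], [-0.1, -0.2], [-0.7, 0.6], [-0.5, -0.8], [-0.0, 0.3], [-0.3, -0.0], [0.6, -0.2]]
```

Both cameras agree to about 1 mm: jig at (517,101) mm with yaw −6.26°, bracket at (533,−280.6) with yaw −0.5°. I'll move above the web.

Request:
send_rows(
  fingers=[1,1,1,1,1,1,1,1,1,1],
  dp=[
    [344,314,-60],
    [344,314,-60],
    [344,314,-60],
    [344,314,-60],
    [344,314,-60],
    [344,314,-60],
    [344,314,-60],
    [344,314,-60],
    [344,314,-60],
    [344,314,-60],
  ],
  turn=[
    [0,0,-0.317],
    [0,0,-0.317],
    [0,0,-0.317],
    [0,0,-0.317],
    [0,0,-0.317],
    [0,0,-0.317],
    [0,0,-0.317],
    [0,0,-0.317],
    [0,0,-0.317],
    [0,0,-0.317],
  ],
)

```text
time_s: 0.93
position: [0.4949, -0.3152, 0.168]
tcp_rot: [[-0.0, 1.0, -0.009], [0.002, -0.009, -1.0], [-1.0, -0.0, -0.002]]
force: [0.2, -0.2, 0.3]
opening: 1.002
```

Request:
send_rows(
  fingers=[1,1,1,1,1,1,1,0.1,0.05,0],
  dp=[
    [38,34.6,-20],
    [38,34.6,-20],
    [38,34.6,-60],
    [38,34.6,-90],
    [38,34.6,-120],
    [38,34.6,-120],
    [38,34.6,-120],
    [38,34.6,-120],
    [38,34.6,-120],
    [38,34.6,-120],
  ],
  turn=[
    [0,0,0],
    [0,0,0],
    [0,0,0],
    [0,0,0],
    [0,0,0],
    [0,0,0],
    [0,0,0],
    [0,0,0],
    [0,0,0],
    [0,0,0],
  ],
)

```text
time_s: 1.77
position: [0.534, -0.2818, 0.0503]
tcp_rot: [[0.003, 1.0, -0.01], [-0.0, -0.01, -1.0], [-1.0, 0.003, 0.0]]
force: [0.6, 0.1, 0.3]
opening: 0.856
```

Request:
send_rows(
  fingers=[0,0,0,0,0,0],
  dp=[
    [0,0,0],
    [0,0,0],
    [0,0,0],
    [0,0,0],
    [0,0,0],
    [0,0,0],
  ],
  turn=[
    [0,0,0],
    [0,0,0],
    [0,0,0],
    [0,0,0],
    [0,0,0],
    [0,0,0],
  ],
)

```text
time_s: 2.27
position: [0.534, -0.2817, 0.0503]
tcp_rot: [[0.003, 1.0, -0.01], [-0.0, -0.01, -1.0], [-1.0, 0.003, 0.0]]
force: [0.1, -0.3, -0.7]
opening: 0.401
```

Request:
send_rows(
  fingers=[0,0,0,0,0,0],
  dp=[
    [0,0,0],
    [0,0,0],
    [0,0,0],
    [0,0,0],
    [0,0,0],
    [0,0,0],
  ],
  turn=[
    [0,0,0],
    [0,0,0],
    [0,0,0],
    [0,0,0],
    [0,0,0],
    [0,0,0],
  ],
)

```text
time_s: 2.77
position: [0.5339, -0.2816, 0.0501]
tcp_rot: [[0.003, 1.0, -0.01], [0.0, -0.01, -1.0], [-1.0, 0.003, -0.0]]
force: [-0.1, -0.3, -1.0]
opening: 0.09
```

```bash
python3 - <<'E'
from h import *
s=bot.read_state();print(s['opening'],s['position'],s['force'])
t=cap('top','top1.png');sc=cap('scene','scene1.png')
# handle, strap from the (unobstructed?) top image cloud
W=cloud(t); J=W[195:275,200:290].reshape(-1,3)
a=np.radians(-6.26); R=np.array([[np.cos(a),-np.sin(a)],[np.sin(a),np.cos(a)]])
q=(J[:,:2]*1000-[517,101.1])@R; z=J[:,2]*1000-3
rr=np.hypot(*q.T)
m=(z>60)&(q[:,1]<60)&(q[:,1]>-60); print('hub top',np.nanpercentile(z[m],[50,90,97,99.5]))
m=(z>65)&(rr>45)&(rr<100)&(q[:,1]<62)&(q[:,1]>-60); print('handle',m.sum(),np.c_[q,z][m].round(1).tolist()[:40], np.median(np.arctan2(-q[m,1],q[m,0])))
m=(z>30)&(z<44)&(rr<66)&(rr>25); print('strap',np.degrees(np.arctan2(q[m,1],q[m,0])).round(0).tolist())
m2=m&(q[:,0]<0); r=cv2.minAreaRect(q[m].astype(np.float32)); print(r)
E
```

```text
0.08997339256065043 [ 0.53388789 -0.28157293  0.05012674] [-0.12231774 -0.34826622 -0.99298063]
hub top [81.39744082 91.391154   93.9957066  96.35823026]
handle 91 [[90.7, 26.6, 84.5], [86.6, 30.9, 93.5], [87.0, 28.3, 91.5], [87.3, 25.5, 90.9], [87.2, 22.1, 95.0], [83.3, 33.2, 94.7], [83.5, 30.1, 96.6], [84.2, 28.1, 90.2], [84.3, 24.9, 93.4], [84.4, 21.9, 94.3], [84.9, 19.3, 92.4], [80.8, 33.5, 90.5], [81.0, 30.4, 92.1], [80.9, 27.0, 96.3], [81.2, 24.2, 96.4], [81.7, 21.7, 93.2], [82.2, 19.4, 89.3], [77.9, 33.1, 91.6], [78.1, 30.2, 91.5], [78.7, 27.9, 87.6], [78.5, 24.2, 94.2], [78.9, 21.6, 92.1], [79.3, 19.0, 90.3], [75.3, 29.9, 91.6], [75.4, 26.9, 92.9], [75.7, 24.1, 92.5], [76.1, 21.4, 91.2], [76.2, 18.3, 93.1], [72.3, 29.4, 93.0], [72.5, 26.4, 94.0], [73.0, 24.0, 91.2], [73.3, 21.3, 89.9], [73.7, 18.6, 88.5], [74.3, 16.4, 83.4], [69.4, 29.2, 92.9], [69.9, 26.6, 90.4], [70.1, 23.6, 91.5], [70.2, 20.5, 93.3], [71.0, 18.6, 86.5], [71.4, 16.0, 83.8]] -0.31401820179038176
strap [9.0, 5.0, 9.0, 5.0, 1.0, -3.0, -6.0, -9.0, -13.0, 12.0, 8.0, 5.0, -0.0, -4.0, -7.0, -11.0, -14.0, -17.0, -2
[... 670 characters left out ...]
.0, -168.0, 154.0, 158.0, 161.0, 165.0, 169.0, 173.0, 178.0, -178.0, -173.0, -169.0, 156.0, 160.0, 163.0, 167.0, 170.0, 174.0, 178.0, -177.0, -173.0, -169.0, 157.0, 161.0, 164.0, 168.0, 171.0, 175.0, 180.0, -177.0, -173.0, 159.0, 163.0, 166.0, 169.0, 172.0, 175.0, 179.0, -177.0, -173.0, 158.0, 161.0, 163.0, 167.0, 170.0, 173.0, 176.0, 180.0, -177.0, -173.0, 159.0, 165.0, 168.0, 171.0, 174.0, 177.0, -180.0, -177.0, 161.0, 163.0, 166.0, 169.0, 171.0, 174.0, 177.0, -180.0, -176.0, -173.0, 162.0, 164.0, 166.0, 170.0, 172.0, 175.0, 178.0, -179.0, -176.0, 170.0, 173.0, 176.0, 178.0, -179.0, -176.0]
((-5.896190643310547, 11.599525451660156), (47.62237548828125, 111.4451904296875), 83.3062973022461)
```

Gripped at opening 0.09 (8 mm). Measured strap ≈ 1.70 rad and handle ≈ −0.31. Lift and carry to just short of the jig, then check.

Request:
send_rows(
  fingers=[0,0,0,0,0,0,0,0,0,0],
  dp=[
    [0,0,30],
    [-4,30,62],
    [-8,70,62],
    [-12,110,62],
    [-16,150,62],
    [-20,190,62],
    [-26,225,62],
    [-30,260,62],
    [-30,285,62],
    [-30,295,62],
  ],
  turn=[
    [0,0,0],
    [0,0,-0.02],
    [0,0,-0.05],
    [0,0,-0.07],
    [0,0,-0.1],
    [0,0,-0.1],
    [0,0,-0.1],
    [0,0,-0.1],
    [0,0,-0.1],
    [0,0,-0.1],
  ],
)

```text
time_s: 3.7
position: [0.5023, 0.0168, 0.112]
tcp_rot: [[0.001, 0.994, -0.106], [0.001, -0.106, -0.994], [-1.0, 0.001, -0.001]]
force: [0.7, -1.4, -2.1]
opening: 0.084
```

Request:
send_rows(
  fingers=[0,0],
  dp=[
    [0,0,0],
    [0,0,0],
  ],
  turn=[
    [0,0,0],
    [0,0,0],
  ],
)

```text
time_s: 3.87
position: [0.5023, 0.017, 0.112]
tcp_rot: [[0.001, 0.995, -0.104], [0.001, -0.104, -0.995], [-1.0, 0.001, -0.001]]
force: [0.9, 0.0, -1.1]
opening: 0.092
```

```bash
python3 - <<'E'
from h import *
s=bot.read_state();print(s['time_s'],s['opening'],s['position'],s['tcp_rot'].round(4),s['force'])
t=cap('top');sc=cap('scene')
cv2.imwrite('pics/t2.png',cv2.resize(t['img'][190:280,205:305],None,fx=7,fy=6.6,interpolation=cv2.INTER_CUBIC))
cv2.imwrite('pics/s2.png',cv2.resize(sc['img'][130:250,220:370],None,fx=5,fy=5,interpolation=cv2.INTER_CUBIC))
E
```

```text
3.8667 0.09160479208963432 [0.50233189 0.01700829 0.11198777] [[ 7.000e-04  9.945e-01 -1.043e-01]
 [ 6.000e-04 -1.043e-01 -9.945e-01]
 [-1.000e+00  6.000e-04 -7.000e-04]] [ 0.92065226  0.04011682 -1.11197194]
```

View pics/t2.png

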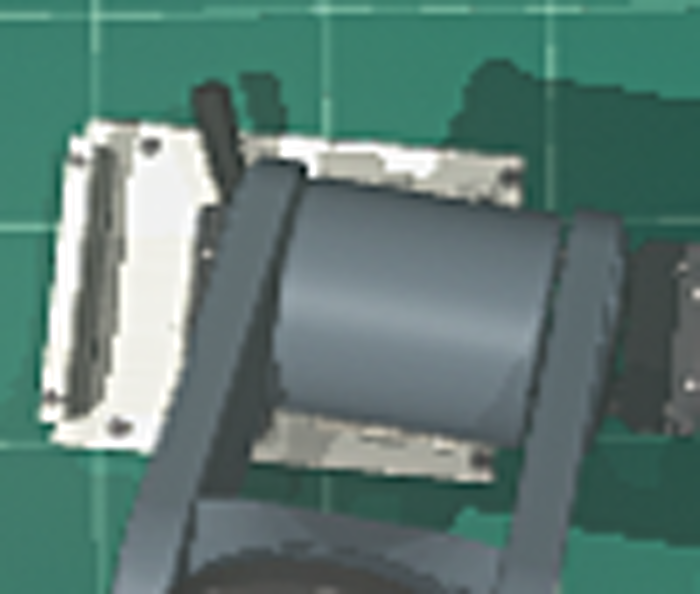

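View pics/s2.png

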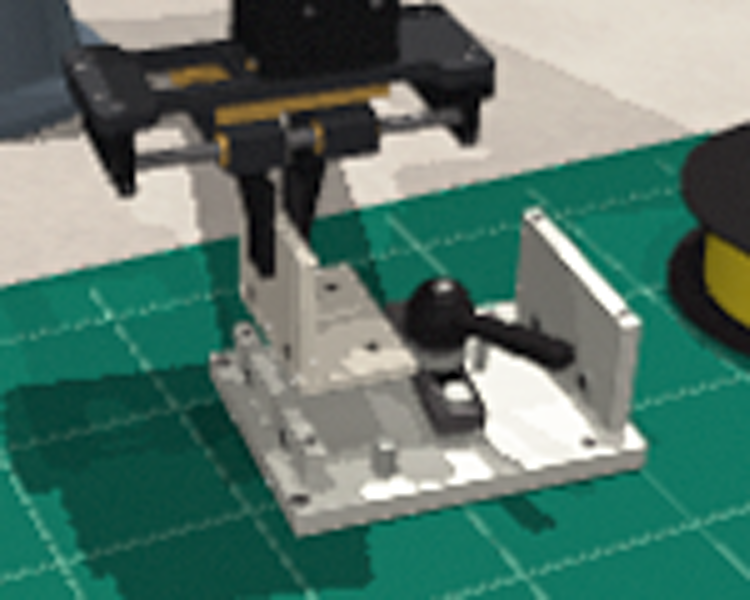

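The scene view shows the bracket held upright over the rail: +x end bottom at (300,388), flange tip at (415,368). I'll compare this with the predicted projection.

```bash
python3 - <<'E'
from fit import *
s=load('scene'); st=bot.read_state(); p=st['position']
a=np.arctan2(-st['tcp_rot'][0,1],-st['tcp_rot'][1,1]); a=np.arctan2(st['tcp_rot'][1,1],st['tcp_rot'][0,1]); print(np.degrees(a))
T=np.array([p[0],p[1],p[2]-.0471])
R=Rz(a)
pts=dict(outbot=(50,-4,0),tiptop=(50,57,8),webtop_in=(50,4,75),webtop_out=(50,-4,75),tipbot=(50,57,0))
full2=lambda q:(q-np.array([220,130])+.5)*5-.5
for k,v in pts.items(): print(k,full2(pix(s,R@((np.array(v)+[-.9,0,0])/1000)+T)[0]).round(0))
Rj=Rz(np.radians(-6.26));Tj=np.array([.517,.1011,.003])
for k,v in dict(rail1=(62,-83,40),rail2=(62,-93,40),pin=(56,-50,35),plate=(62,73,82),plate2=(62,83,82),base=(75,-103,15),base2=(75,88,15)).items(): print(k,full2(pix(s,Rj@(np.array(v)/1000)+Tj)[0]).round(0))
im=cv2.resize(s['img'][155:235,260:320],None,fx=10,fy=10,interpolation=cv2.INTER_CUBIC)
im=im[:600]
cv2.imwrite('pics/s3.png',im)
E
```

```text
-6.1340917135645565
outbot [300. 397.]
tiptop [418. 363.]
webtop_in [319. 262.]
webtop_out [302. 265.]
tipbot [417. 376.]
rail1 [326. 451.]
rail2 [306. 455.]
pin [384. 441.]
plate [623. 327.]
plate2 [641. 324.]
base [295. 515.]
base2 [647. 445.]
```

View pics/s3.png

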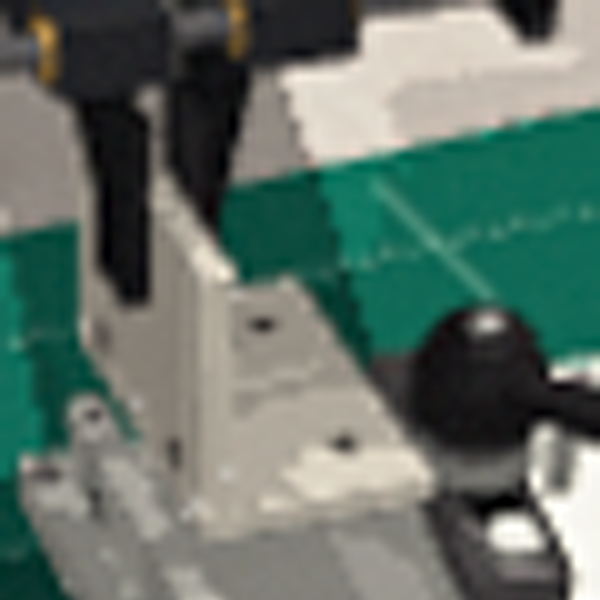

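Request:
send_rows(
  fingers=[0,0,0,0,0,0,0,0],
  dp=[
    [1.1,6.9,0],
    [1.1,6.9,-10],
    [1.1,6.9,-18],
    [1.1,6.9,-20],
    [1.1,6.9,-22],
    [1.1,6.9,-24],
    [1.1,6.9,-26],
    [1.1,6.9,-26],
  ],
  turn=[
    [0,0,-0.002],
    [0,0,-0.002],
    [0,0,-0.002],
    [0,0,-0.002],
    [0,0,-0.002],
    [0,0,-0.002],
    [0,0,-0.002],
    [0,0,-0.002],
  ],
)

```text
time_s: 4.63
position: [0.5032, 0.0224, 0.0895]
tcp_rot: [[0.001, 0.994, -0.108], [-0.0, -0.108, -0.994], [-1.0, 0.001, -0.0]]
force: [-9.2, 0.8, 31.8]
opening: 0.087
```

```bash
python3 - <<'E'
from h import *
s=bot.read_state();print(s['time_s'],s['position'],s['force'],s['moment'])
sc=cap('scene')
cv2.imwrite('pics/s4.png',cv2.resize(sc['img'][160:245,250:350],None,fx=7,fy=7,interpolation=cv2.INTER_CUBIC))
E
```

```text
4.6333 [0.50318816 0.02238318 0.08948242] [-9.19988583  0.78818408 31.75916973] [-0.00542412  1.39908979 -0.02223177]
```

View pics/s4.png

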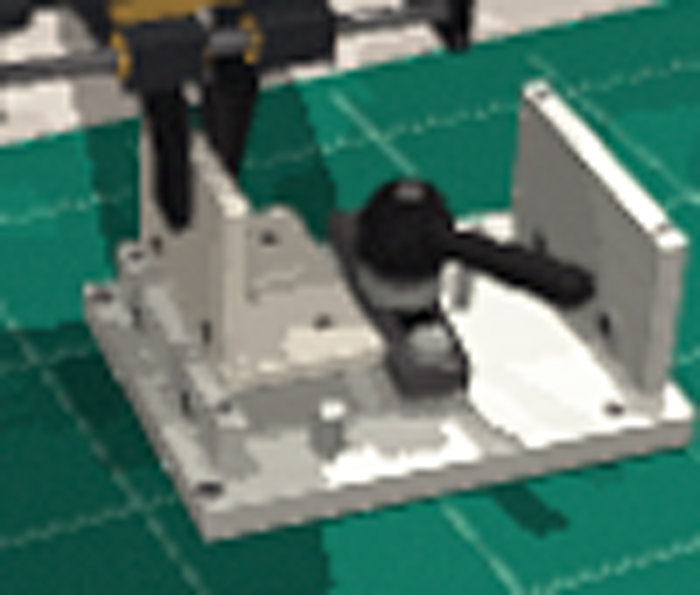

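Stopped at the rail's height (bottom ≈ 40), with y 1.5 mm short of command. Raise, shift +y, lower again.

Request:
send_rows(
  fingers=[0,0,0,0,0,0,0,0],
  dp=[
    [0,0,3],
    [0.2,1.7,3],
    [0.2,1.7,3],
    [0.2,1.7,2],
    [0.2,1.7,0],
    [0.2,1.7,-2],
    [0.2,1.7,-4],
    [0.2,1.7,-4],
  ],
  turn=[
    [0,0,0],
    [0,0,0],
    [0,0,0],
    [0,0,0],
    [0,0,0],
    [0,0,0],
    [0,0,0],
    [0,0,0],
  ],
)

```text
time_s: 5.35
position: [0.5035, 0.0244, 0.0849]
tcp_rot: [[0.001, 0.994, -0.109], [0.001, -0.109, -0.994], [-1.0, 0.001, -0.001]]
force: [0.7, 1.5, -1.0]
opening: 0.091
```

Past both the rail and the strap heel with negligible force. Continue down.

Request:
send_rows(
  fingers=[0,0,0,0,0,0,0],
  dp=[
    [0,0,-4],
    [0,0,-8],
    [0,0,-12],
    [0,0,-15],
    [0,0,-17.5],
    [0,0,-17.5],
    [0,0,-17.5],
  ],
  turn=[
    [0,0,0],
    [0,0,0],
    [0,0,0],
    [0,0,0],
    [0,0,0],
    [0,0,0],
    [0,0,0],
  ],
)

```text
time_s: 5.93
position: [0.503, 0.0245, 0.0669]
tcp_rot: [[-0.0, 0.994, -0.109], [0.001, -0.109, -0.994], [-1.0, -0.0, -0.001]]
force: [-0.1, 1.8, -2.6]
opening: 0.09
```

Request:
send_rows(
  fingers=[0,0,0,0,0,0],
  dp=[
    [2,-0.2,0],
    [4,-0.4,0],
    [5,-0.5,0],
    [6,-0.6,0],
    [7,-0.8,0],
    [7,-0.8,0],
  ],
  turn=[
    [0,0,0],
    [0,0,0],
    [0,0,0],
    [0,0,0],
    [0,0,0],
    [0,0,0],
  ],
)

```text
time_s: 6.43
position: [0.51, 0.0238, 0.067]
tcp_rot: [[-0.001, 0.994, -0.109], [0.001, -0.109, -0.994], [-1.0, -0.001, -0.001]]
force: [-0.8, 1.6, -1.6]
opening: 0.092
```

Request:
send_rows(
  fingers=[0,0,0,0,0],
  dp=[
    [0.8,-0.1,0],
    [1.6,-0.2,0],
    [2.4,-0.3,0],
    [2.4,-0.3,0],
    [2.4,-0.3,0],
  ],
  turn=[
    [0,0,0],
    [0,0,0],
    [0,0,0],
    [0,0,0],
    [0,0,0],
  ],
)

```text
time_s: 6.85
position: [0.5104, 0.0237, 0.0668]
tcp_rot: [[-0.005, 0.994, -0.109], [0.001, -0.109, -0.994], [-1.0, -0.005, -0.001]]
force: [-5.4, 1.1, 1.8]
opening: 0.088
```

Pin contact at x≈510. Now press against the rail and down.

Request:
send_rows(
  fingers=[0,0,0,0,0,0],
  dp=[
    [1,-0.8,0],
    [1,-1.6,0],
    [1,-2.4,0],
    [0.9,-2.4,-1],
    [0.9,-2.4,-2],
    [0.9,-2.4,-2],
  ],
  turn=[
    [0,0,0],
    [0,0,0],
    [0,0,0],
    [0,0,0],
    [0,0,0],
    [0,0,0],
  ],
)

```text
time_s: 7.35
position: [0.5104, 0.0234, 0.0652]
tcp_rot: [[-0.006, 0.994, -0.11], [0.005, -0.11, -0.994], [-1.0, -0.007, -0.004]]
force: [-3.8, 9.3, 4.8]
opening: 0.09
```

Request:
send_rows(
  fingers=[0,0,0,0],
  dp=[
    [1,-1.5,-1.5],
    [1,-1.5,-2.5],
    [1,-1.5,-2.5],
    [1,-1.5,-2.5],
  ],
  turn=[
    [0,0,0],
    [0,0,0],
    [0,0,0],
    [0,0,0],
  ],
)

```text
time_s: 7.68
position: [0.5099, 0.0235, 0.0646]
tcp_rot: [[-0.008, 0.994, -0.111], [0.007, -0.111, -0.994], [-1.0, -0.009, -0.006]]
force: [-8.0, 7.2, 19.6]
opening: 0.087
```

```bash
python3 - <<'E'
from h import *
s=bot.read_state();print(s['time_s'],s['position'],s['force'],s['moment'])
sc=cap('scene')
cv2.imwrite('pics/s5.png',cv2.resize(sc['img'][160:245,250:350],None,fx=7,fy=7,interpolation=cv2.INTER_CUBIC))
E
```

```text
7.6833 [0.50990252 0.02345791 0.06460617] [-7.97679598  7.22287081 19.63900547] [1.37021576 1.15452349 0.10142308]
```

View pics/s5.png

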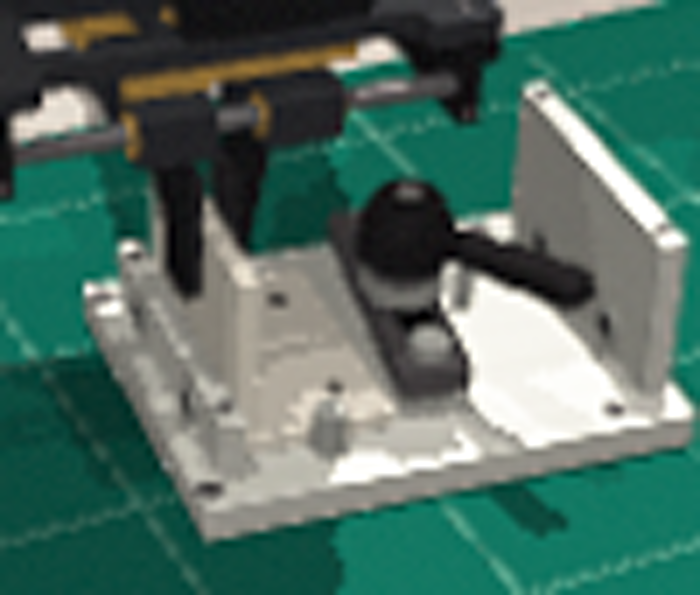

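Bracket looks seated against rail and pin. Release, then rise and get a view.

Request:
send_rows(
  fingers=[0,0.35,0.35,0.35,0.35,0.35,0.35,0.35,0.35],
  dp=[
    [0,-0.5,0],
    [0,-0.5,0],
    [0,-0.5,0],
    [0,-0.5,0],
    [0,-0.5,0],
    [0,0,20],
    [0,0,55],
    [0,0,90],
    [-20,0,110],
  ],
  turn=[
    [0,0,0],
    [0,0,0],
    [0,0,0],
    [0,0,0],
    [0,0,0],
    [0,0,0],
    [0,0,0],
    [0,0,0],
    [0,0,0],
  ],
)

```text
time_s: 8.48
position: [0.4965, 0.022, 0.1781]
tcp_rot: [[0.004, 0.994, -0.111], [0.005, -0.111, -0.994], [-1.0, 0.004, -0.005]]
force: [0.7, -0.3, -0.2]
opening: 0.348
```

```bash
python3 - <<'E'
from fit import *
s=bot.read_state();print(s['time_s'],s['position'],s['opening'],s['force'])
sc=cap('scene')
cv2.imwrite('pics/s6.png',cv2.resize(sc['img'][160:245,250:350],None,fx=7,fy=7,interpolation=cv2.INTER_CUBIC))
Rj=Rz(np.radians(-6.26));Tj=np.array([.517,.1011,.003])
for k,v in dict(w1=(50,-75,90),w2=(50,-83,90),w3=(-50,-83,90),w4=(-50,-75,90),tip=(50,-22,23),tip2=(-50,-22,23),toe=(-62,8,38)).items(): print(k,((pix(sc,Rj@(np.array(v)/1000)+Tj)[0]-[250,160]+.5)*7-.5).round(0))
E
```

```text
8.4833 [0.49646493 0.02202153 0.17809119] 0.34808720475713495 [ 0.68514794 -0.33561846 -0.18552773]
w1 [260. 280.]
w2 [238. 284.]
w3 [149. 143.]
w4 [170. 140.]
tip [394. 411.]
tip2 [298. 268.]
toe [361. 208.]
```

View pics/s6.png

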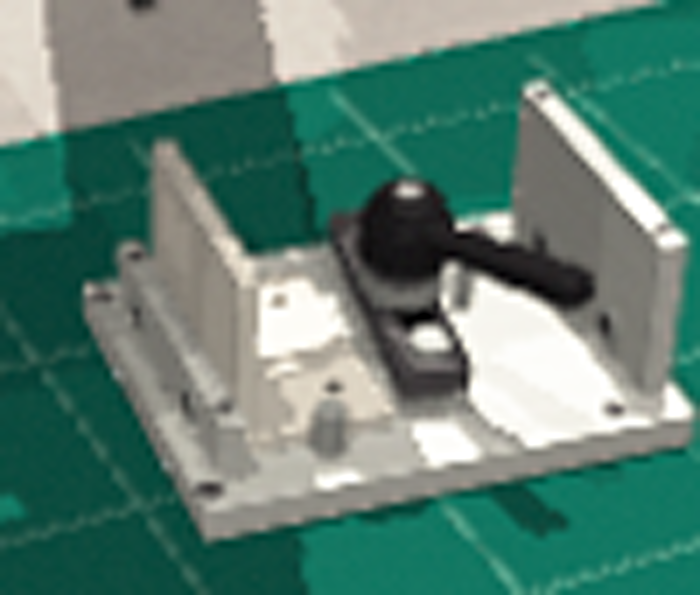

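Bracket home: web corners match the predicted positions within a pixel or so. Plan the strap sweep.

```bash
cat > sweep.py <<'E'
from fit import *
s=bot.read_state(); p=s['position']*1000
a=np.radians(-6.26)
def W(c): return Rz(a)[:2,:2]@np.array(c)+[517,101.1]
print(s['tcp_rot'].round(3).tolist(), p)
print('start',(W((-46,46))-p[:2]).round(1))
for th in np.r_[1.7:-.06:-.1,-.05]:
    d=np.array([-np.sin(th),-np.cos(th)]);n=np.array([-np.cos(th),np.sin(th)])
    c=42*d+(14+9.5*abs(np.cos(th))+15*abs(np.sin(th)))*n
    print(round(th,2),c.round(1),'world',W(c).round(1))
E
python3 sweep.py
```

```text
[[-0.002, 0.994, -0.11], [0.005, -0.11, -0.994], [-1.0, -0.002, -0.005]] [490.23538465  23.03781282 179.66376853]
start [-13.9 128.8]
1.7 [-37.8  35.3] world [483.3 140.3]
1.6 [-41.1  30.5] world [479.4 135.9]
1.5 [-44.   26.6] world [476.2 132.3]
1.4 [-46.6  22.8] world [473.2 128.9]
1.3 [-48.8  18.6] world [470.6 124.9]
1.2 [-50.5  14.1] world [468.3 120.6]
1.1 [-51.8   9.2] world [466.5 115.9]
1.0 [-52.5   4. ] world [465.3 110.8]
0.9 [-52.6  -1.3] world [464.6 105.5]
0.8 [-52.   -6.8] world [464.6 100.1]
0.7 [-50.7 -12.2] world [465.3  94.5]
0.6 [-48.7 -17.5] world [466.6  89. ]
0.5 [-46.  -22.7] world [468.7  83.6]
0.4 [-42.7 -27.6] world [471.6  78.4]
0.3 [-38.7 -32. ] world [475.1  73.5]
0.2 [-34.1 -35.9] world [479.2  69.1]
0.1 [-29.  -39.3] world [483.9  65.2]
-0.0 [-23.5 -42. ] world [489.1  61.9]
-0.05 [-22.1 -43.2] world [490.3  60.6]
```

Request:
send_rows(
  fingers=[0,0,0,0,0,0,0,0,0,0],
  dp=[
    [-4,40,0],
    [-8,80,0],
    [-13.7,115,0],
    [-13.7,130.8,0],
    [-13.7,130.8,-30],
    [-13.7,130.8,-70],
    [-13.7,130.8,-105],
    [-13.7,130.8,-130],
    [-13.7,130.8,-143],
    [-13.7,130.8,-143],
  ],
  turn=[
    [0,0,0],
    [0,0,0],
    [0,0,0],
    [0,0,0],
    [0,0,0],
    [0,0,0],
    [0,0,0],
    [0,0,0],
    [0,0,0],
    [0,0,0],
  ],
)

```text
time_s: 9.37
position: [0.4746, 0.1534, 0.0334]
tcp_rot: [[-0.008, 0.994, -0.111], [0.005, -0.111, -0.994], [-1.0, -0.009, -0.004]]
force: [-0.2, -0.7, -0.1]
opening: 0.011
```

```bash
python3 - <<'E'
from h import *
s=bot.read_state();print(s['time_s'],s['position'],s['opening'],s['force'])
sc=cap('scene')
cv2.imwrite('pics/s7.png',cv2.resize(sc['img'][130:240,240:365],None,fx=5,fy=5,interpolation=cv2.INTER_CUBIC))
E
python3 sweep.py | head -1
```

```text
9.3667 [0.47459345 0.15339467 0.03344464] 0.010680147075966094 [-0.20349629 -0.6924487  -0.05513862]
[[-0.005, 0.994, -0.111], [0.005, -0.11, -0.994], [-1.0, -0.006, -0.004]] [475.66516054 153.53401072  34.99800924]
```

View pics/s7.png

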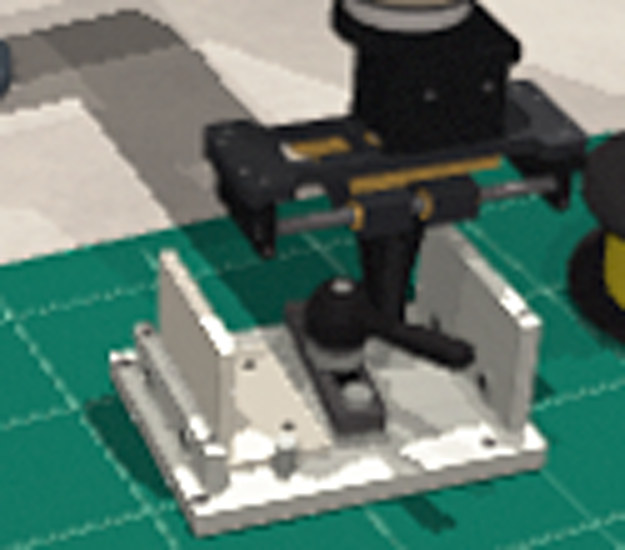

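Request:
send_rows(
  fingers=[0,0,0,0,0,0,0,0,0,0],
  dp=[
    [0.5,-12,0.5],
    [0.5,-21,1],
    [-2.5,-24.6,1],
    [-5,-28.6,1],
    [-7.4,-33,1],
    [-9.2,-37.6,1],
    [-10.4,-42.7,1],
    [-11.1,-48,1],
    [-11.1,-53.4,1],
    [-10.4,-59,1],
  ],
  turn=[
    [0,0,0],
    [0,0,0],
    [0,0,0],
    [0,0,0],
    [0,0,0],
    [0,0,0],
    [0,0,0],
    [0,0,0],
    [0,0,0],
    [0,0,0],
  ],
)

```text
time_s: 10.25
position: [0.4645, 0.0941, 0.0359]
tcp_rot: [[-0.007, 0.994, -0.11], [0.005, -0.11, -0.994], [-1.0, -0.007, -0.004]]
force: [0.4, 2.4, 0.3]
opening: 0.008
```

Request:
send_rows(
  fingers=[0,0,0,0,0,0,0,0,0],
  dp=[
    [2.1,-5.1,0],
    [4.2,-10.5,0],
    [7.1,-15.7,0],
    [10.6,-20.6,0],
    [14.7,-25,0],
    [19.4,-28.9,0],
    [23.5,-32,0],
    [25,-32.2,0],
    [26,-32.3,0],
  ],
  turn=[
    [0,0,0],
    [0,0,0],
    [0,0,0],
    [0,0,0],
    [0,0,0],
    [0,0,0],
    [0,0,0],
    [0,0,0],
    [0,0,0],
  ],
)

```text
time_s: 11.0
position: [0.4863, 0.0621, 0.0355]
tcp_rot: [[-0.017, 0.994, -0.11], [0.006, -0.11, -0.994], [-1.0, -0.017, -0.004]]
force: [-8.0, 1.4, 5.0]
opening: 0.002
```

Request:
send_rows(
  fingers=[0,0,0],
  dp=[
    [3,-0.3,0],
    [4,-0.4,0],
    [4,-0.4,0],
  ],
  turn=[
    [0,0,0],
    [0,0,0],
    [0,0,0],
  ],
)

```text
time_s: 11.25
position: [0.4861, 0.0621, 0.0352]
tcp_rot: [[-0.026, 0.994, -0.109], [0.007, -0.109, -0.994], [-1.0, -0.027, -0.004]]
force: [-6.6, 1.6, 4.9]
opening: 0.006
```

```bash
python3 - <<'E'
from h import *
s=bot.read_state();print(s['time_s'],s['position'],s['opening'],s['force'])
sc=cap('scene')
cv2.imwrite('pics/s8.png',cv2.resize(sc['img'][160:240,255:355],None,fx=7,fy=7,interpolation=cv2.INTER_CUBIC))
E
```

```text
11.25 [0.48608417 0.06206267 0.03516616] 0.005976916422651128 [-6.62296392  1.56870561  4.86953121]
```

View pics/s8.png

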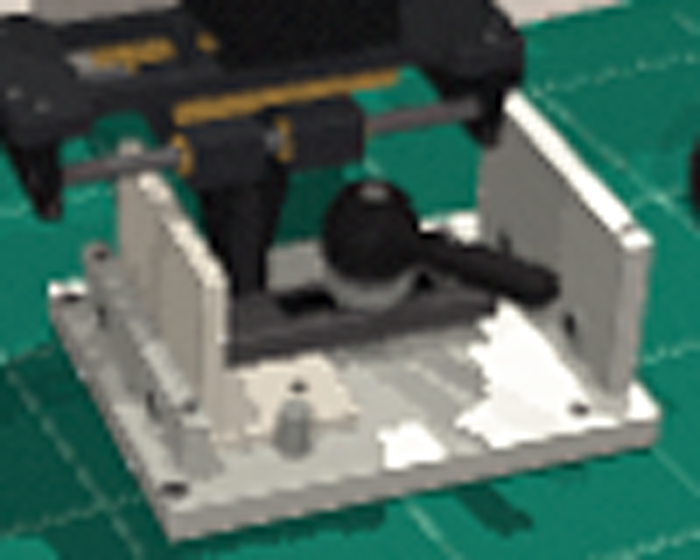

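Strap now lies across the flange. Back off and rise clear to check its angle.

Request:
send_rows(
  fingers=[0,0,0,0,0,0,0],
  dp=[
    [-6,0.5,0],
    [-10,1,30],
    [-20,0,70],
    [-40,-20,110],
    [-70,-50,125],
    [-90,-80,125],
    [-90,-110,125],
  ],
  turn=[
    [0,0,0],
    [0,0,0],
    [0,0,0],
    [0,0,0],
    [0,0,0],
    [0,0,0],
    [0,0,0],
  ],
)

```text
time_s: 11.88
position: [0.3921, -0.0477, 0.1616]
tcp_rot: [[-0.027, 0.994, -0.107], [0.006, -0.107, -0.994], [-1.0, -0.027, -0.003]]
force: [0.0, 0.6, -0.5]
opening: 0.011
```

```bash
python3 - <<'E'
from fit import *
s=bot.read_state();print(s['time_s'],s['position'],s['opening'],s['force'])
sc=cap('scene');t=cap('top')
cv2.imwrite('pics/s9.png',cv2.resize(sc['img'][160:240,255:355],None,fx=7,fy=7,interpolation=cv2.INTER_CUBIC))
cv2.imwrite('pics/t9.png',cv2.resize(t['img'][195:275,205:285],None,fx=7,fy=7,interpolation=cv2.INTER_CUBIC))
Rj=Rz(np.radians(-6.26));Tj=np.array([.517,.1011,.003])
for th in (0,.07):
  R2=Rz(-th)
  for v in [(14,-62,38),(14,50,38),(-14,-62,38),(-14,50,38)]:
    P=Rj@(R2@np.array(v)/1000)+Tj
    print(th,v,((pix(sc,P)[0]-[255,160]+.5)*7-.5).round(0),((pix(t,P)[0]-[205,195]+.5)*7-.5).round(0))
E
```

```text
11.8833 [ 0.39213118 -0.04774728  0.16159399] 0.010577053033302412 [ 0.00304316  0.57020861 -0.52900477]
0 (14, -62, 38) [222. 342.] [415. 260.]
0 (14, 50, 38) [503. 291.] [154. 236.]
0 (-14, -62, 38) [197. 302.] [409. 326.]
0 (-14, 50, 38) [473. 253.] [147. 301.]
0.07 (14, -62, 38) [216. 336.] [416. 271.]
0.07 (14, 50, 38) [504. 296.] [157. 228.]
0.07 (-14, -62, 38) [196. 295.] [405. 336.]
0.07 (-14, 50, 38) [479. 257.] [146. 293.]
```

View pics/s9.png

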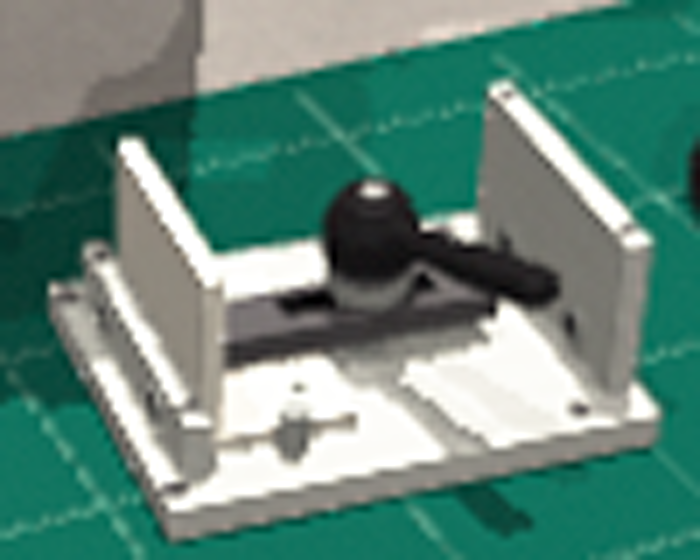

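View pics/t9.png

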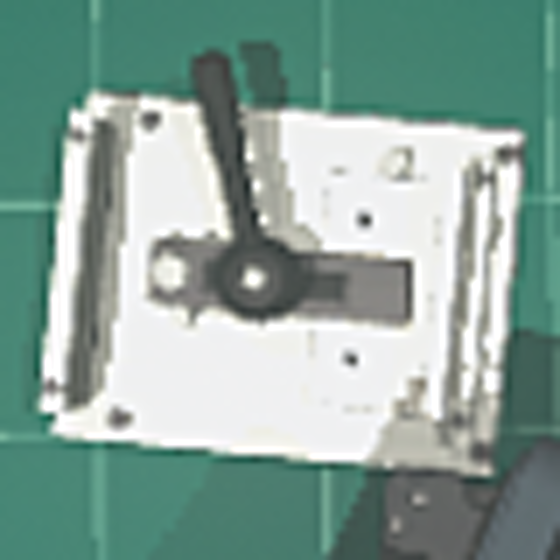

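Strap toe corners at (412,257) and (408,323) match the predicted square position. Now I move over the handle grip.

Request:
send_rows(
  fingers=[0.46,0.46,0.46,0.46,0.46,0.46,0.46,0.46,0.46],
  dp=[
    [30,20,10],
    [60,45,10],
    [90,70,10],
    [120,95,10],
    [150,125,10],
    [180,150,5],
    [195.5,163.2,0],
    [195.5,163.2,0],
    [195.5,163.2,-20],
  ],
  turn=[
    [0,-0.027,0.1],
    [0,-0.027,0.2],
    [0,-0.027,0.307],
    [0,-0.027,0.307],
    [0,-0.027,0.307],
    [0,-0.027,0.307],
    [0,-0.027,0.307],
    [0,-0.027,0.307],
    [0,-0.027,0.307],
  ],
)

```text
time_s: 12.73
position: [0.5971, 0.1125, 0.1437]
tcp_rot: [[0.015, 0.981, 0.194], [0.0, 0.194, -0.981], [-1.0, 0.015, 0.003]]
force: [0.1, -0.6, 0.7]
opening: 0.449
```

```bash
python3 - <<'E'
from h import *
sc=cap('scene')
s=bot.read_state();print(s['time_s'],s['position'],s['opening'],s['force'],s['tcp_rot'].round(3))
cv2.imwrite('pics/s10.png',cv2.resize(sc['img'][120:240,240:365],None,fx=5,fy=5,interpolation=cv2.INTER_CUBIC))
E
```

```text
12.7833 [0.59228231 0.11162939 0.13818227] 0.4545688737913526 [-1.22739709 -1.01096783 -2.46326697] [[ 0.004  0.981  0.193]
 [ 0.     0.193 -0.981]
 [-1.     0.004  0.   ]]
```

View pics/s10.png

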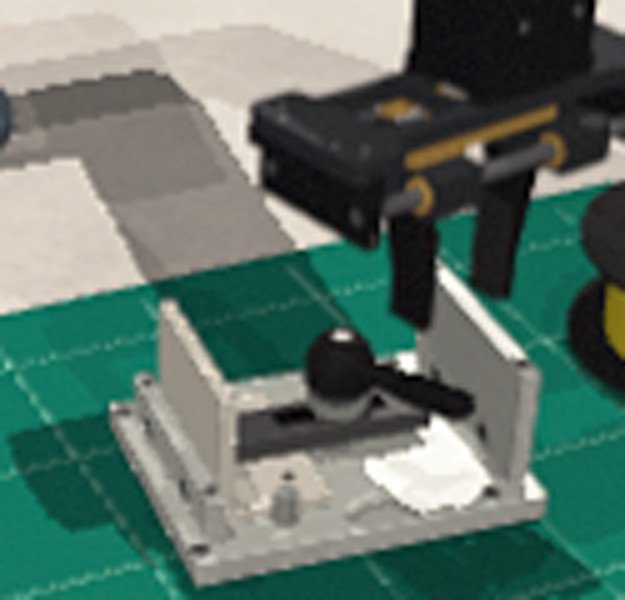

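Request:
send_rows(
  fingers=[0.46,0.46,0.46,0.46,0.46,0.1,0,0,0,0],
  dp=[
    [-4.7,3.9,0],
    [-4.7,3.9,-20],
    [-4.7,3.9,-45],
    [-4.7,3.9,-65],
    [-4.7,3.9,-73],
    [-4.7,3.9,-73],
    [-4.7,3.9,-73],
    [-4.7,3.9,-73],
    [-4.7,3.9,-73],
    [-4.7,3.9,-73],
  ],
  turn=[
    [0,0,0.005],
    [0,0,0.005],
    [0,0,0.005],
    [0,0,0.005],
    [0,0,0.005],
    [0,0,0.005],
    [0,0,0.005],
    [0,0,0.005],
    [0,0,0.005],
    [0,0,0.005],
  ],
)

```text
time_s: 13.62
position: [0.5886, 0.1158, 0.0666]
tcp_rot: [[0.007, 0.98, 0.197], [0.001, 0.197, -0.98], [-1.0, 0.007, 0.0]]
force: [-0.3, 3.4, 1.3]
opening: 0.182
```

Request:
send_rows(
  fingers=[0,0],
  dp=[
    [0,0,0],
    [0,0,0],
  ],
  turn=[
    [0,0,0],
    [0,0,0],
  ],
)

```text
time_s: 13.78
position: [0.5884, 0.1161, 0.0669]
tcp_rot: [[0.007, 0.98, 0.196], [0.001, 0.196, -0.981], [-1.0, 0.007, -0.0]]
force: [0.2, 2.2, -1.8]
opening: 0.178
```

```bash
cat > st.py <<'E'
from fit import *
s=bot.read_state(); p=s['position']*1000; a=np.radians(-6.26)
q=Rz(a)[:2,:2].T@(p[:2]-[517,101.1]); R=s['tcp_rot']
jaw=np.arctan2(R[1,2],R[0,2])-a+np.pi/2
print('t',s['time_s'],'p',p.round(1),'jig',q.round(1),'r',np.hypot(*q).round(1),'h',round(-np.arctan2(q[1],q[0]),3),'h_jaw',round(-jaw,3),'z',round(p[2]-3,1),'open',round(s['opening'],3))
f=s['force']; d=q/np.hypot(*q); F=Rz(a)[:2,:2].T@f[:2]; tcw=np.array([d[1],-d[0]])
print('F',f.round(1),'Frad',round(F@d,1),'Fcw',round(F@tcw,1),'M',s['moment'].round(2),'xdir',R[:,0].round(3))
E
python3 st.py
```

```text
t 13.7833 p [588.4 116.1  66.9] jig [69.3 22.7] r 72.9 h -0.317 h_jaw -0.307 z 63.9 open 0.178
F [ 0.2  2.2 -1.8] Frad 0.6 Fcw -2.1 M [ 0.28  0.02 -0.11] xdir [ 0.007  0.001 -1.   ]
```

Grip confirmed (15.5 mm). Compute the arc rows for the first swing.

```bash
cat > arc.py <<'E'
import sys
from fit import *
# usage: arc.py dh n dz0 dz1 [h0]
s=bot.read_state(); p=s['position']*1000; a=np.radians(-6.26)
q=Rz(a)[:2,:2].T@(p[:2]-[517,101.1]); r=72.9; h0=-np.arctan2(q[1],q[0])
dh,n,z0,z1=float(sys.argv[1]),int(sys.argv[2]),float(sys.argv[3]),float(sys.argv[4])
dp=[];tn=[]
for k in range(1,n+1):
    d=dh*k/n; h=h0+d; w=Rz(a)[:2,:2]@(r*np.array([np.cos(h),-np.sin(h)]))+[517,101.1]-p[:2]
    dp.append([round(float(w[0]),1),round(float(w[1]),1),round(z0+(z1-z0)*k/n,1)]); tn.append([0,0,round(-d,3)])
print('h0',h0); print(dp);print(tn)
E
python3 arc.py 0.92 10 0 -0.6
```

```text
h0 -0.31682892160221626
[[1.0, -6.6, -0.1], [1.5, -13.3, -0.1], [1.4, -20.0, -0.2], [0.6, -26.7, -0.2], [-0.8, -33.2, -0.3], [-2.8, -39.6, -0.4], [-5.3, -45.8, -0.4], [-8.4, -51.8, -0.5], [-12.1, -57.4, -0.5], [-16.2, -62.7, -0.6]]
[[0, 0, -0.092], [0, 0, -0.184], [0, 0, -0.276], [0, 0, -0.368], [0, 0, -0.46], [0, 0, -0.552], [0, 0, -0.644], [0, 0, -0.736], [0, 0, -0.828], [0, 0, -0.92]]
```

Request:
send_rows(
  fingers=[0,0,0,0,0,0,0,0,0,0],
  dp=[
    [1.0,-6.6,-0.1],
    [1.5,-13.3,-0.1],
    [1.4,-20.0,-0.2],
    [0.6,-26.7,-0.2],
    [-0.8,-33.2,-0.3],
    [-2.8,-39.6,-0.4],
    [-5.3,-45.8,-0.4],
    [-8.4,-51.8,-0.5],
    [-12.1,-57.4,-0.5],
    [-16.2,-62.7,-0.6],
  ],
  turn=[
    [0,0,-0.092],
    [0,0,-0.184],
    [0,0,-0.276],
    [0,0,-0.368],
    [0,0,-0.46],
    [0,0,-0.552],
    [0,0,-0.644],
    [0,0,-0.736],
    [0,0,-0.828],
    [0,0,-0.92],
  ],
)

```text
time_s: 14.62
position: [0.5705, 0.0531, 0.0654]
tcp_rot: [[0.002, 0.748, -0.664], [-0.005, -0.664, -0.748], [-1.0, 0.004, 0.002]]
force: [-1.3, 1.8, -5.6]
opening: 0.174
```

```bash
python3 st.py; python3 arc.py -1.047 10 0 0
```

```text
t 14.6167 p [570.5  53.1  65.4] jig [ 58.5 -41.9] r 71.9 h 0.622 h_jaw 0.617 z 62.4 open 0.174
F [-1.3  1.8 -5.6] Frad -2.2 Fcw -0.5 M [0.4  0.07 0.2 ] xdir [ 0.002 -0.005 -1.   ]
h0 0.6215730895433035
[[5.5, 5.3, 0.0], [9.7, 11.7, 0.0], [13.1, 18.5, 0.0], [15.8, 25.6, 0.0], [17.8, 33.0, 0.0], [19.0, 40.5, 0.0], [19.4, 48.1, 0.0], [18.9, 55.8, 0.0], [17.7, 63.3, 0.0], [15.7, 70.7, 0.0]]
[[0, 0, 0.105], [0, 0, 0.209], [0, 0, 0.314], [0, 0, 0.419], [0, 0, 0.523], [0, 0, 0.628], [0, 0, 0.733], [0, 0, 0.838], [0, 0, 0.942], [0, 0, 1.047]]
```

Swing done to h≈0.62. Lift the handle out of its teeth.

Request:
send_rows(
  fingers=[0,0,0,0],
  dp=[
    [0,0,4],
    [0,0,8],
    [0,0,10],
    [0,0,10.5],
  ],
  turn=[
    [0,0,0],
    [0,0,0],
    [0,0,0],
    [0,0,0],
  ],
)

```text
time_s: 14.95
position: [0.5693, 0.0536, 0.0747]
tcp_rot: [[-0.001, 0.749, -0.663], [-0.004, -0.663, -0.749], [-1.0, 0.002, 0.004]]
force: [0.6, 0.2, -18.0]
opening: 0.179
```

```bash
python3 st.py; python3 arc.py -1.06 10 0 0;  python3 - <<'E'
from h import *
sc=cap('scene')
cv2.imwrite('pics/s11.png',cv2.resize(sc['img'][120:240,240:365],None,fx=5,fy=5,interpolation=cv2.INTER_CUBIC))
E
```

```text
t 14.95 p [569.3  53.6  74.7] jig [ 57.2 -41.5] r 70.7 h 0.628 h_jaw 0.615 z 71.7 open 0.179
F [  0.6   0.2 -18. ] Frad 0.3 Fcw -0.5 M [ 0.13 -0.22 -0.05] xdir [-0.001 -0.004 -1.   ]
h0 0.6283409896243349
[[6.5, 4.5, 0.0], [10.8, 10.9, 0.0], [14.3, 17.8, 0.0], [17.0, 25.0, 0.0], [19.0, 32.5, 0.0], [20.2, 40.1, 0.0], [20.6, 47.8, 0.0], [20.2, 55.6, 0.0], [18.9, 63.2, 0.0], [16.8, 70.6, 0.0]]
[[0, 0, 0.106], [0, 0, 0.212], [0, 0, 0.318], [0, 0, 0.424], [0, 0, 0.53], [0, 0, 0.636], [0, 0, 0.742], [0, 0, 0.848], [0, 0, 0.954], [0, 0, 1.06]]
```

View pics/s11.png

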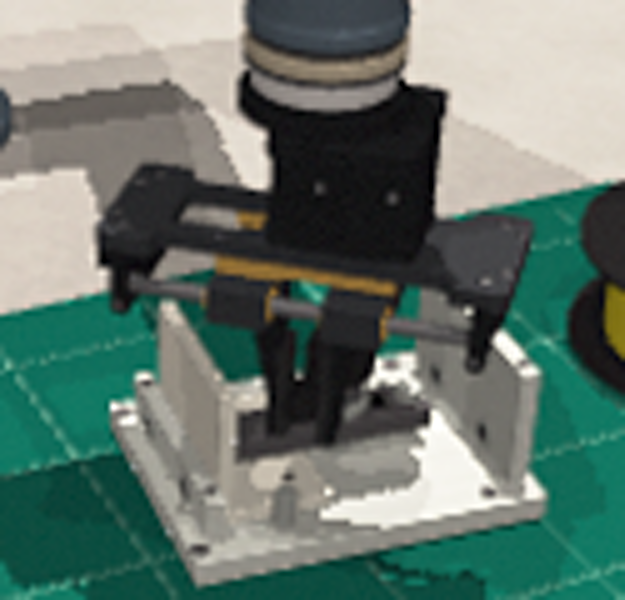

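Request:
send_rows(
  fingers=[0],
  dp=[
    [0,0,0],
  ],
  turn=[
    [0,0,0],
  ],
)

```text
time_s: 15.08
position: [0.5698, 0.0535, 0.0741]
tcp_rot: [[-0.0, 0.75, -0.662], [-0.005, -0.662, -0.75], [-1.0, 0.003, 0.004]]
force: [1.6, -1.2, -8.9]
opening: 0.18
```

```bash
python3 st.py; python3 arc.py -1.05 10 0 0
```

```text
t 15.0833 p [569.8  53.5  74.1] jig [ 57.7 -41.6] r 71.1 h 0.625 h_jaw 0.614 z 71.1 open 0.18
F [ 1.6 -1.2 -8.9] Frad 2.0 Fcw -0.1 M [-0.14 -0.37 -0.03] xdir [-0.    -0.005 -1.   ]
h0 0.6246191188097635
[[6.1, 4.8, 0.0], [10.3, 11.2, 0.0], [13.8, 18.0, 0.0], [16.5, 25.1, 0.0], [18.5, 32.5, 0.0], [19.7, 40.1, 0.0], [20.1, 47.7, 0.0], [19.7, 55.4, 0.0], [18.5, 62.9, 0.0], [16.5, 70.3, 0.0]]
[[0, 0, 0.105], [0, 0, 0.21], [0, 0, 0.315], [0, 0, 0.42], [0, 0, 0.525], [0, 0, 0.63], [0, 0, 0.735], [0, 0, 0.84], [0, 0, 0.945], [0, 0, 1.05]]
```

Request:
send_rows(
  fingers=[0,0,0,0,0,0,0,0,0,0],
  dp=[
    [5.3,5.3,0.5],
    [9.4,11.5,0.5],
    [12.8,18.2,0.5],
    [15.5,25.2,0.5],
    [17.5,32.5,0.5],
    [18.7,40,0.5],
    [19.1,47.6,0.5],
    [18.7,55.2,0.5],
    [17.5,62.7,0.5],
    [15.5,70,0.5],
  ],
  turn=[
    [0,0,0.105],
    [0,0,0.21],
    [0,0,0.315],
    [0,0,0.42],
    [0,0,0.525],
    [0,0,0.63],
    [0,0,0.735],
    [0,0,0.84],
    [0,0,0.945],
    [0,0,1.05],
  ],
)

```text
time_s: 15.92
position: [0.5852, 0.125, 0.0743]
tcp_rot: [[0.004, 0.945, 0.326], [-0.001, 0.326, -0.945], [-1.0, 0.003, 0.002]]
force: [0.9, 3.8, -12.1]
opening: 0.178
```

Request:
send_rows(
  fingers=[0],
  dp=[
    [0,0,0],
  ],
  turn=[
    [0,0,0],
  ],
)

```text
time_s: 16.0
position: [0.5849, 0.1265, 0.0742]
tcp_rot: [[0.004, 0.944, 0.33], [-0.001, 0.33, -0.944], [-1.0, 0.003, 0.002]]
force: [0.3, -0.5, -10.9]
opening: 0.176
```

```bash
python3 st.py
```

```text
t 16.0 p [584.9 126.5  74.2] jig [64.7 32.6] r 72.5 h -0.467 h_jaw -0.445 z 71.2 open 0.176
F [  0.3  -0.5 -10.9] Frad 0.1 Fcw 0.6 M [-0.07 -0.23 -0.  ] xdir [ 0.004 -0.001 -1.   ]
```

Request:
send_rows(
  fingers=[0,0,0,0,0,0],
  dp=[
    [0.7,-1.8,0],
    [0.7,-1.8,-4],
    [0.7,-1.8,-7],
    [0.7,-1.8,-9],
    [0.7,-1.8,-9.5],
    [0.7,-1.8,-9.5],
  ],
  turn=[
    [0,0,0],
    [0,0,0],
    [0,0,0],
    [0,0,0],
    [0,0,0],
    [0,0,0],
  ],
)

```text
time_s: 16.5
position: [0.5859, 0.1251, 0.0653]
tcp_rot: [[0.005, 0.945, 0.328], [0.001, 0.328, -0.945], [-1.0, 0.005, 0.001]]
force: [-0.5, 5.7, -3.5]
opening: 0.179
```

```bash
python3 st.py; python3 arc.py 1.08 10 0 -0.7
```

```text
t 16.5 p [585.9 125.1  65.3] jig [65.9 31.4] r 73.0 h -0.445 h_jaw -0.443 z 62.3 open 0.179
F [-0.5  5.7 -3.5] Frad 1.4 Fcw -5.6 M [ 0.94  0.21 -0.23] xdir [ 0.005  0.001 -1.   ]
h0 -0.4446300380607275
[[2.1, -7.6, -0.1], [3.4, -15.3, -0.1], [3.9, -23.2, -0.2], [3.6, -31.1, -0.3], [2.4, -38.8, -0.3], [0.4, -46.5, -0.4], [-2.4, -53.8, -0.5], [-6.0, -60.8, -0.6], [-10.3, -67.4, -0.6], [-15.3, -73.4, -0.7]]
[[0, 0, -0.108], [0, 0, -0.216], [0, 0, -0.324], [0, 0, -0.432], [0, 0, -0.54], [0, 0, -0.648], [0, 0, -0.756], [0, 0, -0.864], [0, 0, -0.972], [0, 0, -1.08]]
```

Handle is back down (z 65.3 vs 65.4 before), so the teeth are engaged. Second swing.

Request:
send_rows(
  fingers=[0,0,0,0,0,0,0,0,0,0],
  dp=[
    [2.1,-7.6,-0.1],
    [3.4,-15.3,-0.1],
    [3.9,-23.2,-0.2],
    [3.6,-31.1,-0.3],
    [2.4,-38.8,-0.3],
    [0.4,-46.5,-0.4],
    [-2.4,-53.8,-0.5],
    [-6.0,-60.8,-0.6],
    [-10.3,-67.4,-0.6],
    [-15.3,-73.4,-0.7],
  ],
  turn=[
    [0,0,-0.108],
    [0,0,-0.216],
    [0,0,-0.324],
    [0,0,-0.432],
    [0,0,-0.54],
    [0,0,-0.648],
    [0,0,-0.756],
    [0,0,-0.864],
    [0,0,-0.972],
    [0,0,-1.08],
  ],
)

```text
time_s: 17.33
position: [0.5694, 0.0515, 0.0648]
tcp_rot: [[0.0, 0.731, -0.683], [-0.003, -0.682, -0.731], [-1.0, 0.003, 0.002]]
force: [-2.7, 4.0, -4.2]
opening: 0.181
```

```bash
python3 st.py
```

```text
t 17.3333 p [569.4  51.5  64.8] jig [ 57.5 -43.6] r 72.2 h 0.648 h_jaw 0.642 z 61.8 open 0.181
F [-2.7  4.  -4.2] Frad -4.7 Fcw -1.0 M [0.9  0.41 0.14] xdir [ 0.    -0.003 -1.   ]
```

Request:
send_rows(
  fingers=[0,0,0,0,0],
  dp=[
    [0,0,4],
    [0,0,8],
    [0,0,10],
    [0,0,10],
    [0,0,10],
  ],
  turn=[
    [0,0,0],
    [0,0,0],
    [0,0,0],
    [0,0,0],
    [0,0,0],
  ],
)

```text
time_s: 17.75
position: [0.5684, 0.0517, 0.0738]
tcp_rot: [[-0.002, 0.732, -0.681], [-0.003, -0.681, -0.732], [-1.0, 0.001, 0.004]]
force: [-2.7, 3.2, -14.5]
opening: 0.182
```

```bash
python3 st.py;sed -i 's/r=72.9/r=float(sys.argv[5]) if len(sys.argv)>5 else 72.9/' arc.py; python3 arc.py -1.05 10 0 0 72.3
```

```text
t 17.75 p [568.4  51.7  73.8] jig [ 56.5 -43.5] r 71.3 h 0.656 h_jaw 0.64 z 70.8 open 0.182
F [ -2.7   3.2 -14.5] Frad -4.1 Fcw -0.5 M [ 0.56  0.23 -0.1 ] xdir [-0.002 -0.003 -1.   ]
h0 0.6559313955098766
[[5.7, 5.0, 0.0], [10.1, 11.2, 0.0], [13.7, 17.9, 0.0], [16.6, 24.9, 0.0], [18.8, 32.2, 0.0], [20.3, 39.6, 0.0], [20.9, 47.2, 0.0], [20.7, 54.8, 0.0], [19.7, 62.3, 0.0], [18.0, 69.7, 0.0]]
[[0, 0, 0.105], [0, 0, 0.21], [0, 0, 0.315], [0, 0, 0.42], [0, 0, 0.525], [0, 0, 0.63], [0, 0, 0.735], [0, 0, 0.84], [0, 0, 0.945], [0, 0, 1.05]]
```

Request:
send_rows(
  fingers=[0,0,0,0,0,0,0,0,0,0],
  dp=[
    [5.7,5.0,0.3],
    [10.1,11.2,0.3],
    [13.7,17.9,0.3],
    [16.6,24.9,0.3],
    [18.8,32.2,0.3],
    [20.3,39.6,0.3],
    [20.9,47.2,0.3],
    [20.7,54.8,0.3],
    [19.7,62.3,0.3],
    [18.0,69.7,0.3],
  ],
  turn=[
    [0,0,0.105],
    [0,0,0.21],
    [0,0,0.315],
    [0,0,0.42],
    [0,0,0.525],
    [0,0,0.63],
    [0,0,0.735],
    [0,0,0.84],
    [0,0,0.945],
    [0,0,1.05],
  ],
)

```text
time_s: 18.58
position: [0.5861, 0.1225, 0.0738]
tcp_rot: [[0.001, 0.954, 0.301], [-0.003, 0.301, -0.954], [-1.0, 0.0, 0.003]]
force: [-2.5, 5.6, -11.6]
opening: 0.181
```

Request:
send_rows(
  fingers=[0],
  dp=[
    [0,0,0],
  ],
  turn=[
    [0,0,0],
  ],
)

```text
time_s: 18.67
position: [0.5859, 0.1239, 0.0736]
tcp_rot: [[0.001, 0.952, 0.306], [-0.002, 0.306, -0.952], [-1.0, -0.0, 0.002]]
force: [-1.3, 1.5, -10.3]
opening: 0.176
```

```bash
python3 st.py
```

```text
t 18.6667 p [585.9 123.9  73.6] jig [66.  30.2] r 72.5 h -0.429 h_jaw -0.42 z 70.6 open 0.176
F [ -1.3   1.5 -10.3] Frad -0.7 Fcw -1.8 M [ 0.31  0.11 -0.17] xdir [ 0.001 -0.002 -1.   ]
```

Request:
send_rows(
  fingers=[0,0,0,0,0,0],
  dp=[
    [0.4,-1,0],
    [0.4,-1,-4],
    [0.4,-1,-7],
    [0.4,-1,-9],
    [0.4,-1,-9.5],
    [0.4,-1,-9.5],
  ],
  turn=[
    [0,0,-0.01],
    [0,0,-0.01],
    [0,0,-0.01],
    [0,0,-0.01],
    [0,0,-0.01],
    [0,0,-0.01],
  ],
)

```text
time_s: 19.17
position: [0.5867, 0.1231, 0.0647]
tcp_rot: [[0.002, 0.955, 0.296], [-0.002, 0.296, -0.955], [-1.0, 0.001, 0.002]]
force: [-3.5, 4.8, -3.4]
opening: 0.177
```

```bash
python3 st.py; python3 arc.py 1.08 10 0 -0.7 72.5
```

```text
t 19.1667 p [586.7 123.1  64.7] jig [66.9 29.4] r 73.1 h -0.414 h_jaw -0.409 z 61.7 open 0.177
F [-3.5  4.8 -3.4] Frad -1.9 Fcw -5.6 M [ 0.71  0.55 -0.16] xdir [ 0.002 -0.002 -1.   ]
h0 -0.4144816879207645
[[1.4, -7.8, -0.1], [2.5, -15.5, -0.1], [2.8, -23.3, -0.2], [2.2, -31.1, -0.3], [0.8, -38.8, -0.3], [-1.4, -46.3, -0.4], [-4.5, -53.6, -0.5], [-8.3, -60.4, -0.6], [-12.8, -66.8, -0.6], [-17.9, -72.7, -0.7]]
[[0, 0, -0.108], [0, 0, -0.216], [0, 0, -0.324], [0, 0, -0.432], [0, 0, -0.54], [0, 0, -0.648], [0, 0, -0.756], [0, 0, -0.864], [0, 0, -0.972], [0, 0, -1.08]]
```

Engaged. Third swing in parts, since the hard stop may come.

Request:
send_rows(
  fingers=[0,0,0,0],
  dp=[
    [1.4,-7.8,-0.1],
    [2.5,-15.5,-0.1],
    [2.8,-23.3,-0.2],
    [2.2,-31.1,-0.3],
  ],
  turn=[
    [0,0,-0.108],
    [0,0,-0.216],
    [0,0,-0.324],
    [0,0,-0.432],
  ],
)

```text
time_s: 19.5
position: [0.5888, 0.0912, 0.0653]
tcp_rot: [[0.0, 0.991, -0.137], [-0.003, -0.137, -0.991], [-1.0, 0.001, 0.003]]
force: [-4.6, 2.2, -5.3]
opening: 0.18
```

```bash
python3 st.py; python3 arc.py 0.3 3 0 -0.2 72.5
```

```text
t 19.5 p [588.8  91.2  65.3] jig [72.5 -2. ] r 72.5 h 0.028 h_jaw 0.028 z 62.3 open 0.18
F [-4.6  2.2 -5.3] Frad -4.9 Fcw -1.6 M [ 0.45  0.74 -0.19] xdir [ 0.    -0.003 -1.   ]
h0 0.027736630135288022
[[-1.4, -7.1, -0.1], [-3.4, -14.1, -0.1], [-6.2, -20.8, -0.2]]
[[0, 0, -0.1], [0, 0, -0.2], [0, 0, -0.3]]
```

Request:
send_rows(
  fingers=[0,0,0],
  dp=[
    [-1.4,-7.1,-0.1],
    [-3.4,-14.1,-0.3],
    [-6.2,-20.8,-0.5],
  ],
  turn=[
    [0,0,-0.1],
    [0,0,-0.2],
    [0,0,-0.3],
  ],
)

```text
time_s: 19.75
position: [0.5827, 0.0698, 0.0657]
tcp_rot: [[-0.0, 0.904, -0.428], [-0.003, -0.428, -0.904], [-1.0, 0.001, 0.003]]
force: [-4.0, 3.8, 0.8]
opening: 0.181
```

```bash
python3 st.py; python3 arc.py 0.3 3 0 -0.2 72.5
```

```text
t 19.75 p [582.7  69.8  65.7] jig [ 68.7 -24. ] r 72.7 h 0.335 h_jaw 0.333 z 62.7 open 0.181
F [-4.   3.8  0.8] Frad -5.3 Fcw -1.7 M [ 0.64  0.76 -0.01] xdir [-0.    -0.003 -1.   ]
h0 0.33549836201938876
[[-3.7, -6.3, -0.1], [-7.7, -12.3, -0.1], [-12.4, -17.8, -0.2]]
[[0, 0, -0.1], [0, 0, -0.2], [0, 0, -0.3]]
```

Request:
send_rows(
  fingers=[0,0,0,0],
  dp=[
    [-3.7,-6.3,-0.3],
    [-7.7,-12.3,-0.6],
    [-12.4,-17.8,-0.9],
    [-12.4,-17.8,-0.9],
  ],
  turn=[
    [0,0,-0.1],
    [0,0,-0.2],
    [0,0,-0.3],
    [0,0,-0.3],
  ],
)

```text
time_s: 20.08
position: [0.5692, 0.0512, 0.0649]
tcp_rot: [[-0.003, 0.735, -0.678], [-0.002, -0.678, -0.735], [-1.0, -0.001, 0.003]]
force: [-2.8, 5.2, -5.2]
opening: 0.179
```

```bash
python3 st.py; python3 - <<'E'
from h import *
sc=cap('scene')
cv2.imwrite('pics/s12.png',cv2.resize(sc['img'][150:240,250:360],None,fx=7,fy=6.6,interpolation=cv2.INTER_CUBIC))
E
```

```text
t 20.0833 p [569.2  51.2  64.9] jig [ 57.3 -43.9] r 72.2 h 0.653 h_jaw 0.636 z 61.9 open 0.179
F [-2.8  5.2 -5.2] Frad -5.7 Fcw -1.8 M [ 0.92  0.56 -0.08] xdir [-0.003 -0.002 -1.   ]
```

View pics/s12.png

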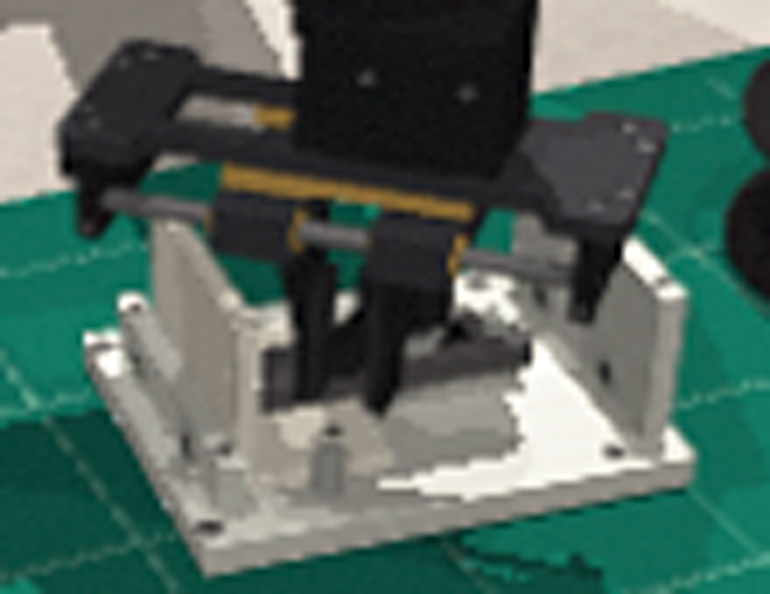

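No hard stop or rising torque so far, so I'm checking whether the handle is really fully down: press it down gently.

Request:
send_rows(
  fingers=[0,0,0,0,0],
  dp=[
    [0,0,-1],
    [0,0,-2],
    [0,0,-3],
    [0,0,-4],
    [0,0,-4],
  ],
  turn=[
    [0,0,0],
    [0,0,0],
    [0,0,0],
    [0,0,0],
    [0,0,0],
  ],
)

```text
time_s: 20.55
position: [0.5696, 0.0518, 0.061]
tcp_rot: [[-0.003, 0.739, -0.674], [-0.002, -0.674, -0.739], [-1.0, -0.001, 0.003]]
force: [-2.9, 5.0, -5.2]
opening: 0.18
```

```bash
python3 st.py
```

```text
t 20.55 p [569.6  51.8  61. ] jig [ 57.7 -43.3] r 72.1 h 0.644 h_jaw 0.63 z 58.0 open 0.18
F [-2.9  5.  -5.2] Frad -5.6 Fcw -1.7 M [ 0.69  0.52 -0.04] xdir [-0.003 -0.002 -1.   ]
```

It went 4 mm lower freely, so the handle was not down. Continue until contact.

Request:
send_rows(
  fingers=[0,0,0,0,0],
  dp=[
    [0,0,-1],
    [0,0,-2],
    [0,0,-3],
    [0,0,-4],
    [0,0,-4],
  ],
  turn=[
    [0,0,0],
    [0,0,0],
    [0,0,0],
    [0,0,0],
    [0,0,0],
  ],
)

```text
time_s: 20.97
position: [0.5709, 0.0515, 0.0593]
tcp_rot: [[0.0, 0.74, -0.673], [-0.003, -0.673, -0.74], [-1.0, 0.002, 0.002]]
force: [-5.7, 1.4, 9.8]
opening: 0.182
```

```bash
python3 st.py; python3 - <<'E'
from h import *
sc=cap('scene')
cv2.imwrite('pics/s13.png',cv2.resize(sc['img'][150:240,250:360],None,fx=7,fy=6.6,interpolation=cv2.INTER_CUBIC))
E
```

```text
t 20.9667 p [570.9  51.5  59.3] jig [ 59.  -43.5] r 73.3 h 0.635 h_jaw 0.629 z 56.3 open 0.182
F [-5.7  1.4  9.8] Frad -5.1 Fcw 2.8 M [ 0.7   0.98 -0.03] xdir [ 0.    -0.003 -1.   ]
```

View pics/s13.png

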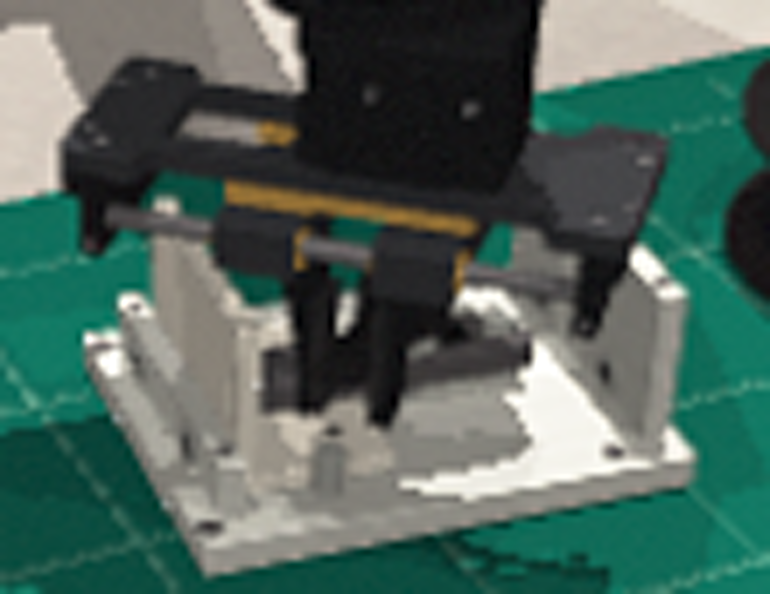

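The handle's true bottom is near TCP z≈60, so the earlier swings ran with the handle partly raised and may not all have driven the nut. I'll lift properly, return, press it fully down, and swing with force checks.

Request:
send_rows(
  fingers=[0,0,0,0,0],
  dp=[
    [0,0,4],
    [0,0,8],
    [0,0,10.5],
    [0,0,11.5],
    [0,0,11.5],
  ],
  turn=[
    [0,0,0],
    [0,0,0],
    [0,0,0],
    [0,0,0],
    [0,0,0],
  ],
)

```text
time_s: 21.43
position: [0.5697, 0.052, 0.0705]
tcp_rot: [[-0.002, 0.74, -0.672], [-0.002, -0.672, -0.74], [-1.0, -0.0, 0.003]]
force: [-3.9, 4.4, -6.7]
opening: 0.177
```

```bash
python3 st.py; python3 arc.py -1.05 10 0 0 72.3
```

```text
t 21.4333 p [569.7  52.   70.5] jig [ 57.8 -43.1] r 72.1 h 0.641 h_jaw 0.628 z 67.5 open 0.177
F [-3.9  4.4 -6.7] Frad -5.8 Fcw -0.5 M [ 0.8   0.52 -0.09] xdir [-0.002 -0.002 -1.   ]
h0 0.6407873785196386
[[5.0, 5.7, 0.0], [9.3, 12.0, 0.0], [12.8, 18.7, 0.0], [15.7, 25.7, 0.0], [17.7, 33.0, 0.0], [19.0, 40.5, 0.0], [19.5, 48.1, 0.0], [19.3, 55.6, 0.0], [18.2, 63.1, 0.0], [16.3, 70.5, 0.0]]
[[0, 0, 0.105], [0, 0, 0.21], [0, 0, 0.315], [0, 0, 0.42], [0, 0, 0.525], [0, 0, 0.63], [0, 0, 0.735], [0, 0, 0.84], [0, 0, 0.945], [0, 0, 1.05]]
```

Request:
send_rows(
  fingers=[0,0,0,0,0,0,0,0,0,0],
  dp=[
    [5.0,5.7,0],
    [9.3,12.0,0],
    [12.8,18.7,0],
    [15.7,25.7,0],
    [17.7,33.0,0],
    [19.0,40.5,0],
    [19.5,48.1,0],
    [19.3,55.6,0],
    [18.2,63.1,0],
    [16.3,70,0],
  ],
  turn=[
    [0,0,0.105],
    [0,0,0.21],
    [0,0,0.315],
    [0,0,0.42],
    [0,0,0.525],
    [0,0,0.63],
    [0,0,0.735],
    [0,0,0.84],
    [0,0,0.945],
    [0,0,1.04],
  ],
)

```text
time_s: 22.27
position: [0.5865, 0.1228, 0.07]
tcp_rot: [[0.002, 0.953, 0.301], [-0.002, 0.301, -0.953], [-1.0, 0.001, 0.002]]
force: [-1.6, 4.6, -6.6]
opening: 0.178
```

Request:
send_rows(
  fingers=[0],
  dp=[
    [0,0,0],
  ],
  turn=[
    [0,0,0],
  ],
)

```text
time_s: 22.35
position: [0.5863, 0.124, 0.0696]
tcp_rot: [[0.002, 0.952, 0.305], [-0.001, 0.305, -0.952], [-1.0, 0.001, 0.002]]
force: [-2.9, 1.0, -5.2]
opening: 0.179
```

```bash
python3 st.py
```

```text
t 22.35 p [586.3 124.   69.6] jig [66.4 30.3] r 73.0 h -0.428 h_jaw -0.42 z 66.6 open 0.179
F [-2.9  1.  -5.2] Frad -2.5 Fcw -1.9 M [ 0.29  0.45 -0.21] xdir [ 0.002 -0.001 -1.   ]
```

Request:
send_rows(
  fingers=[0,0,0,0,0,0],
  dp=[
    [0.4,-1,0],
    [0.4,-1,-4],
    [0.4,-1,-8],
    [0.4,-1,-10],
    [0.4,-1,-11],
    [0.4,-1,-11],
  ],
  turn=[
    [0,0,-0.01],
    [0,0,-0.01],
    [0,0,-0.01],
    [0,0,-0.01],
    [0,0,-0.01],
    [0,0,-0.01],
  ],
)

```text
time_s: 22.85
position: [0.5876, 0.1229, 0.06]
tcp_rot: [[0.004, 0.956, 0.295], [-0.001, 0.295, -0.956], [-1.0, 0.003, 0.002]]
force: [-4.2, 3.8, 5.0]
opening: 0.181
```

```bash
python3 st.py; python3 arc.py 1.07 10 -1 -1.7 72.5
```

```text
t 22.85 p [587.6 122.9  60. ] jig [67.8 29.4] r 73.9 h -0.409 h_jaw -0.409 z 57.0 open 0.181
F [-4.2  3.8  5. ] Frad -2.9 Fcw -4.9 M [ 0.65  0.84 -0.31] xdir [ 0.004 -0.001 -1.   ]
h0 -0.40878785397130807
[[0.6, -7.9, -1.1], [1.6, -15.6, -1.1], [1.9, -23.4, -1.2], [1.3, -31.1, -1.3], [-0.1, -38.7, -1.4], [-2.3, -46.1, -1.4], [-5.3, -53.3, -1.5], [-9.0, -60.1, -1.6], [-13.5, -66.5, -1.6], [-18.6, -72.3, -1.7]]
[[0, 0, -0.107], [0, 0, -0.214], [0, 0, -0.321], [0, 0, -0.428], [0, 0, -0.535], [0, 0, -0.642], [0, 0, -0.749], [0, 0, -0.856], [0, 0, -0.963], [0, 0, -1.07]]
```

Bottomed at z 60.0 again, Fz +5. Swing, two rows first, to see the torque.

Request:
send_rows(
  fingers=[0,0,0],
  dp=[
    [0.6,-7.9,-1],
    [1.6,-15.6,-1],
    [1.9,-23.4,-1],
  ],
  turn=[
    [0,0,-0.107],
    [0,0,-0.214],
    [0,0,-0.321],
  ],
)

```text
time_s: 23.1
position: [0.5901, 0.0995, 0.0601]
tcp_rot: [[0.004, 1.0, -0.027], [-0.001, -0.027, -1.0], [-1.0, 0.004, 0.001]]
force: [-3.6, 4.3, 1.2]
opening: 0.177
```

```bash
python3 st.py; python3 arc.py 0.3 3 -1 -1.2 72.5
```

```text
t 23.1 p [590.1  99.5  60.1] jig [72.8  6.4] r 73.1 h -0.087 h_jaw -0.083 z 57.1 open 0.177
F [-3.6  4.3  1.2] Frad -3.7 Fcw -4.2 M [ 0.8   0.77 -0.02] xdir [ 0.004 -0.001 -1.   ]
h0 -0.0872644125564318
[[-1.1, -7.2, -1.1], [-2.4, -14.4, -1.1], [-4.3, -21.3, -1.2]]
[[0, 0, -0.1], [0, 0, -0.2], [0, 0, -0.3]]
```

Request:
send_rows(
  fingers=[0,0,0],
  dp=[
    [-1.1,-7.2,-1],
    [-2.4,-14.4,-1],
    [-4.3,-21.3,-1],
  ],
  turn=[
    [0,0,-0.1],
    [0,0,-0.2],
    [0,0,-0.3],
  ],
)

```text
time_s: 23.35
position: [0.5859, 0.0778, 0.0599]
tcp_rot: [[0.004, 0.946, -0.325], [-0.003, -0.325, -0.946], [-1.0, 0.005, 0.001]]
force: [-4.4, 4.4, 1.0]
opening: 0.178
```

```bash
python3 st.py; python3 arc.py 0.42 4 -1 -1.2 72.5
```

```text
t 23.35 p [585.9  77.8  59.9] jig [ 71.1 -15.7] r 72.8 h 0.217 h_jaw 0.222 z 56.9 open 0.178
F [-4.4  4.4  1. ] Frad -5.6 Fcw -2.7 M [0.75 0.81 0.11] xdir [ 0.004 -0.003 -1.   ]
h0 0.2169086041051947
[[-3.1, -7.0, -1.1], [-6.6, -13.7, -1.1], [-10.8, -20.1, -1.1], [-15.7, -25.9, -1.2]]
[[0, 0, -0.105], [0, 0, -0.21], [0, 0, -0.315], [0, 0, -0.42]]
```

Request:
send_rows(
  fingers=[0,0,0,0,0],
  dp=[
    [-3.1,-7.0,-1],
    [-6.6,-13.7,-1],
    [-10.8,-20.1,-1],
    [-15.7,-25.9,-1],
    [-15.7,-25.9,-1],
  ],
  turn=[
    [0,0,-0.105],
    [0,0,-0.21],
    [0,0,-0.315],
    [0,0,-0.42],
    [0,0,-0.42],
  ],
)

```text
time_s: 23.77
position: [0.5695, 0.051, 0.0597]
tcp_rot: [[0.002, 0.729, -0.685], [-0.005, -0.685, -0.729], [-1.0, 0.005, 0.002]]
force: [-4.5, 4.3, 1.6]
opening: 0.179
```

```bash
python3 st.py
```

```text
t 23.7667 p [569.5  51.   59.7] jig [ 57.7 -44.1] r 72.6 h 0.653 h_jaw 0.645 z 56.7 open 0.179
F [-4.5  4.3  1.6] Frad -6.2 Fcw 0.0 M [0.87 0.74 0.1 ] xdir [ 0.002 -0.005 -1.   ]
```

```bash
python3 - <<'E'
from h import *
sc=cap('scene');t=cap('top')
cv2.imwrite('pics/s14.png',cv2.resize(sc['img'][165:225,275:345],None,fx=11,fy=10,interpolation=cv2.INTER_CUBIC))
cv2.imwrite('pics/t14.png',cv2.resize(t['img'][195:275,205:285],None,fx=7,fy=7,interpolation=cv2.INTER_CUBIC))
E
```

```text
(no output)
```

View pics/s14.png

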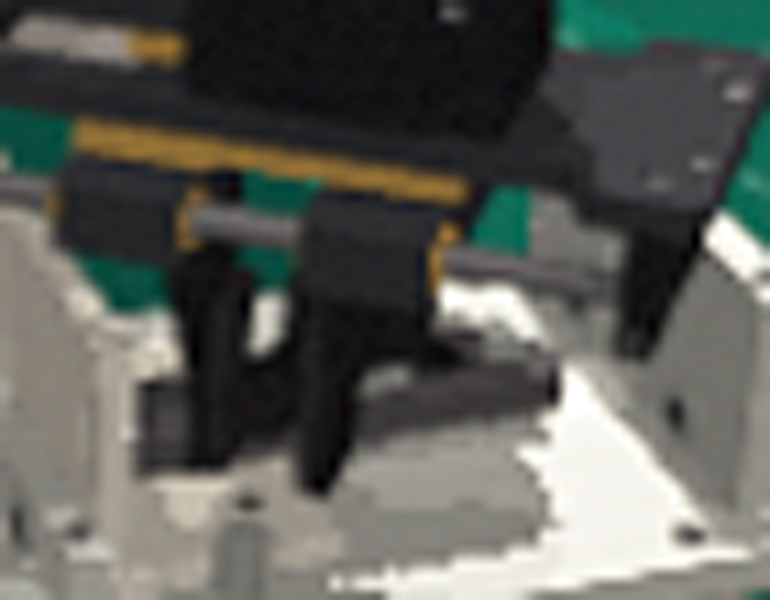

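View pics/t14.png

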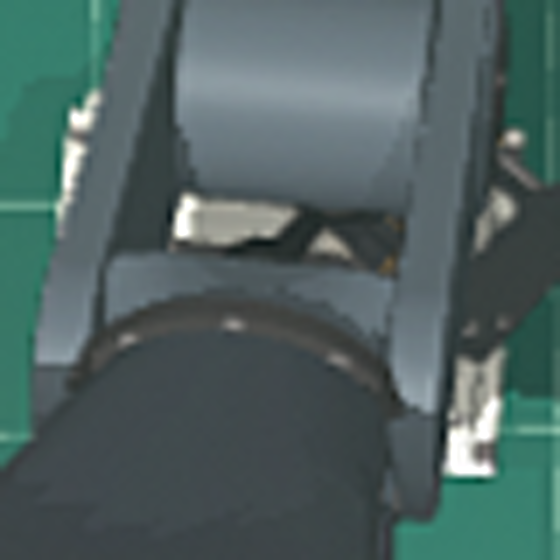

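The handle is hidden in both views. I'll release, rise and look directly.

Request:
send_rows(
  fingers=[0.25,0.25,0.25,0.25,0.25,0.25,0.25],
  dp=[
    [0,0,1],
    [0,0,1],
    [0,0,10],
    [0,0,40],
    [0,0,70],
    [0,0,80],
    [0,0,80],
  ],
  turn=[
    [0,0,0],
    [0,0,0],
    [0,0,0],
    [0,0,0],
    [0,0,0],
    [0,0,0],
    [0,0,0],
  ],
)

```text
time_s: 24.45
position: [0.5736, 0.0506, 0.1437]
tcp_rot: [[0.012, 0.732, -0.682], [-0.006, -0.681, -0.732], [-1.0, 0.013, -0.004]]
force: [0.1, 0.1, 0.0]
opening: 0.252
```

```bash
python3 st.py; python3 - <<'E'
from h import *
sc=cap('scene')
cv2.imwrite('pics/s15.png',cv2.resize(sc['img'][160:240,255:355],None,fx=7,fy=7,interpolation=cv2.INTER_CUBIC))
E
```

```text
t 24.45 p [573.6  50.6 143.7] jig [ 61.7 -44. ] r 75.9 h 0.62 h_jaw 0.641 z 140.7 open 0.252
F [0.1 0.1 0. ] Frad -0.0 Fcw -0.1 M [ 0.09  0.01 -0.01] xdir [ 0.012 -0.006 -1.   ]
```

View pics/s15.png

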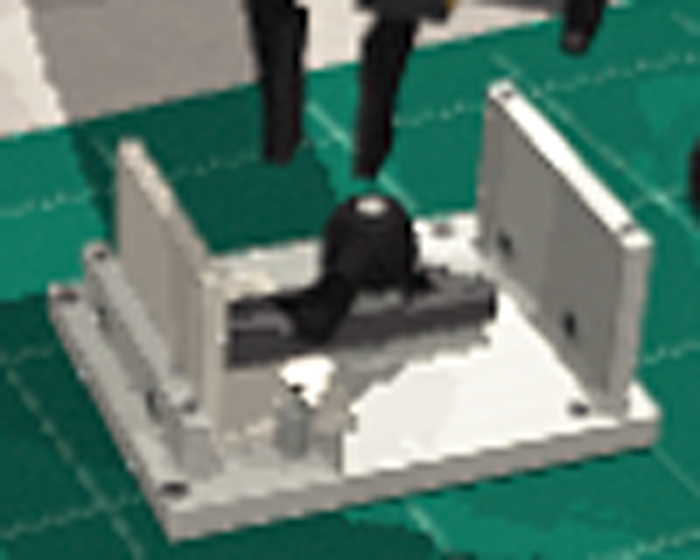

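Compared with before, the hub has dropped about 6 mm, (375,187)→(372,206), and the silver nut below it is now hidden. So the handle had started perched on its teeth and is now seated, which means only the last swing counted. Re-grip and continue.

Request:
send_rows(
  fingers=[0.25,0.25,0.25,0.25,0.25,0,0,0],
  dp=[
    [-4.1,0.4,-10],
    [-4.1,0.4,-45],
    [-4.1,0.4,-75],
    [-4.1,0.4,-83],
    [-4.1,0.4,-83.5],
    [-4.1,0.4,-83.5],
    [-4.1,0.4,-83.5],
    [-4.1,0.4,-83.5],
  ],
  turn=[
    [0,0,0],
    [0,0,0],
    [0,0,0],
    [0,0,0],
    [0,0,0],
    [0,0,0],
    [0,0,0],
    [0,0,0],
  ],
)

```text
time_s: 25.17
position: [0.5683, 0.0517, 0.0588]
tcp_rot: [[0.009, 0.731, -0.682], [-0.005, -0.682, -0.731], [-1.0, 0.01, -0.003]]
force: [1.1, 2.7, -5.7]
opening: 0.177
```

```bash
python3 st.py
```

```text
t 25.1667 p [568.3  51.7  58.8] jig [ 56.3 -43.5] r 71.2 h 0.658 h_jaw 0.641 z 55.8 open 0.177
F [ 1.1  2.7 -5.7] Frad -1.0 Fcw -2.7 M [ 0.49 -0.2  -0.08] xdir [ 0.009 -0.005 -1.   ]
```

Request:
send_rows(
  fingers=[0,0,0,0,0],
  dp=[
    [0,0,4],
    [0,0,8],
    [0,0,10],
    [0,0,10.5],
    [0,0,10.5],
  ],
  turn=[
    [0,-0.008,0],
    [0,-0.008,0],
    [0,-0.008,0],
    [0,-0.008,0],
    [0,-0.008,0],
  ],
)

```text
time_s: 25.58
position: [0.5681, 0.0517, 0.0697]
tcp_rot: [[0.017, 0.731, -0.682], [-0.005, -0.682, -0.731], [-1.0, 0.016, -0.008]]
force: [0.9, 1.7, -6.2]
opening: 0.179
```

```bash
python3 st.py; python3 arc.py -1.05 10 0 0 72
```

```text
t 25.5833 p [568.1  51.7  69.7] jig [ 56.2 -43.5] r 71.1 h 0.659 h_jaw 0.641 z 66.7 open 0.179
F [ 0.9  1.7 -6.2] Frad -0.5 Fcw -1.8 M [ 0.31 -0.04 -0.09] xdir [ 0.017 -0.005 -1.   ]
h0 0.6592630187551641
[[5.6, 5.0, 0.0], [10.0, 11.2, 0.0], [13.6, 17.8, 0.0], [16.6, 24.8, 0.0], [18.8, 32.0, 0.0], [20.2, 39.4, 0.0], [20.9, 47.0, 0.0], [20.7, 54.5, 0.0], [19.8, 62.0, 0.0], [18.1, 69.4, 0.0]]
[[0, 0, 0.105], [0, 0, 0.21], [0, 0, 0.315], [0, 0, 0.42], [0, 0, 0.525], [0, 0, 0.63], [0, 0, 0.735], [0, 0, 0.84], [0, 0, 0.945], [0, 0, 1.05]]
```

Request:
send_rows(
  fingers=[0,0,0,0,0,0,0,0,0,0],
  dp=[
    [5.6,5.0,0],
    [10.0,11.2,0],
    [13.6,17.8,0],
    [16.6,24.8,0],
    [18.8,32.0,0],
    [20.2,39.4,0],
    [20.9,47.0,0],
    [20.7,54.5,0],
    [19.8,62.0,0],
    [18.1,69.0,0],
  ],
  turn=[
    [0,0,0.105],
    [0,0,0.21],
    [0,0,0.315],
    [0,0,0.42],
    [0,0,0.525],
    [0,0,0.63],
    [0,0,0.735],
    [0,0,0.84],
    [0,0,0.945],
    [0,0,1.045],
  ],
)

```text
time_s: 26.42
position: [0.5859, 0.1221, 0.0694]
tcp_rot: [[0.013, 0.956, 0.293], [0.014, 0.293, -0.956], [-1.0, 0.016, -0.01]]
force: [0.6, 4.3, -6.5]
opening: 0.181
```

Request:
send_rows(
  fingers=[0],
  dp=[
    [0,0,0],
  ],
  turn=[
    [0,0.01,0],
  ],
)

```text
time_s: 26.5
position: [0.5855, 0.1236, 0.0693]
tcp_rot: [[0.003, 0.955, 0.297], [0.015, 0.297, -0.955], [-1.0, 0.007, -0.014]]
force: [0.8, 0.3, -7.2]
opening: 0.181
```

```bash
python3 st.py
```

```text
t 26.5 p [585.5 123.6  69.3] jig [65.7 29.8] r 72.1 h -0.426 h_jaw -0.411 z 66.3 open 0.181
F [ 0.8  0.3 -7.2] Frad 0.8 Fcw -0.0 M [ 0.06 -0.26 -0.07] xdir [ 0.003  0.015 -1.   ]
```

Request:
send_rows(
  fingers=[0,0,0,0,0,0],
  dp=[
    [0.5,-1.3,0],
    [0.5,-1.3,-4],
    [0.5,-1.3,-8],
    [0.5,-1.3,-10.5],
    [0.5,-1.3,-12],
    [0.5,-1.3,-12],
  ],
  turn=[
    [-0.01,0,-0.005],
    [-0.01,0,-0.005],
    [-0.01,0,-0.005],
    [-0.01,0,-0.005],
    [-0.01,0,-0.005],
    [-0.01,0,-0.005],
  ],
)

```text
time_s: 27.0
position: [0.5865, 0.1227, 0.0582]
tcp_rot: [[0.004, 0.957, 0.291], [0.006, 0.291, -0.957], [-1.0, 0.006, -0.005]]
force: [-1.3, 4.3, 2.7]
opening: 0.176
```

```bash
python3 st.py; python3 arc.py 0.5 5 0 0 72.5
```

```text
t 27.0 p [586.5 122.7  58.2] jig [66.7 29. ] r 72.7 h -0.41 h_jaw -0.405 z 55.2 open 0.176
F [-1.3  4.3  2.7] Frad 0.0 Fcw -4.5 M [ 0.78  0.22 -0.21] xdir [ 0.004  0.006 -1.   ]
h0 -0.41037144551616095
[[1.6, -7.1, 0.0], [2.7, -14.3, 0.0], [3.0, -21.5, 0.0], [2.7, -28.7, 0.0], [1.6, -35.9, 0.0]]
[[0, 0, -0.1], [0, 0, -0.2], [0, 0, -0.3], [0, 0, -0.4], [0, 0, -0.5]]
```

Down at z 58.2, seated. Next swing in two parts.

Request:
send_rows(
  fingers=[0,0,0,0,0],
  dp=[
    [1.6,-7.1,-0.5],
    [2.7,-14.3,-0.6],
    [3.0,-21.5,-0.7],
    [2.7,-28.7,-0.8],
    [1.6,-35.9,-0.9],
  ],
  turn=[
    [0,0,-0.1],
    [0,0,-0.2],
    [0,0,-0.3],
    [0,0,-0.4],
    [0,0,-0.5],
  ],
)

```text
time_s: 27.42
position: [0.5876, 0.0865, 0.0579]
tcp_rot: [[0.005, 0.978, -0.208], [0.004, -0.208, -0.978], [-1.0, 0.004, -0.005]]
force: [-1.6, 5.1, 1.0]
opening: 0.177
```

```bash
python3 st.py; python3 arc.py 0.55 5 0 0 72.5
```

```text
t 27.4167 p [587.6  86.5  57.9] jig [71.7 -6.9] r 72.1 h 0.095 h_jaw 0.1 z 54.9 open 0.177
F [-1.6  5.1  1. ] Frad -2.6 Fcw -4.7 M [ 0.67  0.42 -0.03] xdir [ 0.005  0.004 -1.   ]
h0 0.09538331472422928
[[-1.6, -7.8, 0.0], [-4.5, -15.2, 0.0], [-8.2, -22.3, 0.0], [-12.6, -28.9, 0.0], [-17.7, -35.0, 0.0]]
[[0, 0, -0.11], [0, 0, -0.22], [0, 0, -0.33], [0, 0, -0.44], [0, 0, -0.55]]
```

Request:
send_rows(
  fingers=[0,0,0,0,0,0],
  dp=[
    [-1.6,-7.8,-0.3],
    [-4.5,-15.2,-0.5],
    [-8.2,-22.3,-0.6],
    [-12.6,-28.9,-0.7],
    [-17.7,-35.0,-0.8],
    [-17.7,-35,-0.8],
  ],
  turn=[
    [0,0,-0.11],
    [0,0,-0.22],
    [0,0,-0.33],
    [0,0,-0.44],
    [0,0,-0.55],
    [0,0,-0.55],
  ],
)

```text
time_s: 27.92
position: [0.5682, 0.0509, 0.0576]
tcp_rot: [[0.004, 0.723, -0.691], [0.001, -0.691, -0.723], [-1.0, 0.002, -0.004]]
force: [-1.6, 6.0, 1.9]
opening: 0.177
```

```bash
python3 st.py
```

```text
t 27.9167 p [568.2  50.9  57.6] jig [ 56.4 -44.3] r 71.7 h 0.666 h_jaw 0.653 z 54.6 open 0.177
F [-1.6  6.   1.9] Frad -5.3 Fcw -3.2 M [ 0.82  0.46 -0.07] xdir [ 0.004  0.001 -1.   ]
```

Request:
send_rows(
  fingers=[0,0,0,0,0],
  dp=[
    [0,0,4],
    [0,0,8],
    [0,0,10],
    [0,0,10.8],
    [0,0,10.8],
  ],
  turn=[
    [0,0,0],
    [0,0,0],
    [0,0,0],
    [0,0,0],
    [0,0,0],
  ],
)

```text
time_s: 28.33
position: [0.5677, 0.0511, 0.0682]
tcp_rot: [[0.003, 0.724, -0.69], [0.001, -0.69, -0.724], [-1.0, 0.001, -0.003]]
force: [-1.2, 4.9, -5.8]
opening: 0.182
```

```bash
python3 st.py; python3 arc.py -1.05 10 0 0 72
```

```text
t 28.3333 p [567.7  51.1  68.2] jig [ 55.8 -44.2] r 71.2 h 0.67 h_jaw 0.652 z 65.2 open 0.182
F [-1.2  4.9 -5.8] Frad -4.3 Fcw -2.7 M [ 0.54  0.24 -0.12] xdir [ 0.003  0.001 -1.   ]
h0 0.6699174217316082
[[5.6, 5.1, 0.0], [10.0, 11.2, 0.0], [13.7, 17.8, 0.0], [16.7, 24.7, 0.0], [19.0, 31.9, 0.0], [20.5, 39.3, 0.0], [21.3, 46.9, 0.0], [21.2, 54.4, 0.0], [20.3, 61.9, 0.0], [18.7, 69.3, 0.0]]
[[0, 0, 0.105], [0, 0, 0.21], [0, 0, 0.315], [0, 0, 0.42], [0, 0, 0.525], [0, 0, 0.63], [0, 0, 0.735], [0, 0, 0.84], [0, 0, 0.945], [0, 0, 1.05]]
```

Request:
send_rows(
  fingers=[0,0,0,0,0,0,0,0,0,0],
  dp=[
    [5.6,5.1,0],
    [10.0,11.2,0],
    [13.7,17.8,0],
    [16.7,24.7,0],
    [19.0,31.9,0],
    [20.5,39.3,0],
    [21.3,46.9,0],
    [21.2,54.4,0],
    [20.3,61.9,0],
    [18.7,69.0,0],
  ],
  turn=[
    [0,0,0.105],
    [0,0,0.21],
    [0,0,0.315],
    [0,0,0.42],
    [0,0,0.525],
    [0,0,0.63],
    [0,0,0.735],
    [0,0,0.84],
    [0,0,0.945],
    [0,0,1.045],
  ],
)

```text
time_s: 29.17
position: [0.5863, 0.1211, 0.0677]
tcp_rot: [[0.0, 0.959, 0.283], [0.004, 0.283, -0.959], [-1.0, 0.001, -0.004]]
force: [-1.3, 5.0, -6.4]
opening: 0.178
```

Request:
send_rows(
  fingers=[0],
  dp=[
    [0,0,0],
  ],
  turn=[
    [0,0,0],
  ],
)

```text
time_s: 29.25
position: [0.586, 0.1225, 0.0673]
tcp_rot: [[0.0, 0.958, 0.288], [0.005, 0.288, -0.958], [-1.0, 0.001, -0.004]]
force: [-1.8, 2.2, -6.3]
opening: 0.179
```

```bash
python3 st.py
```

```text
t 29.25 p [586.  122.5  67.3] jig [66.3 28.8] r 72.3 h -0.41 h_jaw -0.402 z 64.3 open 0.179
F [-1.8  2.2 -6.3] Frad -1.1 Fcw -2.6 M [ 0.36  0.08 -0.21] xdir [ 0.     0.005 -1.   ]
```

Request:
send_rows(
  fingers=[0,0,0,0,0,0],
  dp=[
    [0.5,-1.3,0],
    [0.5,-1.3,-4],
    [0.5,-1.3,-8],
    [0.5,-1.3,-10],
    [0.5,-1.3,-11.3],
    [0.5,-1.3,-11.3],
  ],
  turn=[
    [0,0,0],
    [0,0,0],
    [0,0,0],
    [0,0,0],
    [0,0,0],
    [0,0,0],
  ],
)

```text
time_s: 29.75
position: [0.587, 0.1218, 0.0573]
tcp_rot: [[0.001, 0.958, 0.286], [0.006, 0.286, -0.958], [-1.0, 0.003, -0.006]]
force: [-3.7, 6.3, 5.1]
opening: 0.178
```

```bash
python3 st.py; python3 arc.py 0.5 5 0 0 72.3
```

```text
t 29.75 p [587.  121.8  57.3] jig [67.3 28.2] r 73.0 h -0.397 h_jaw -0.399 z 54.3 open 0.178
F [-3.7  6.3  5.1] Frad -1.7 Fcw -7.1 M [ 1.07  0.58 -0.33] xdir [ 0.001  0.006 -1.   ]
h0 -0.39728767431893214
[[1.0, -7.2, 0.0], [2.0, -14.4, 0.0], [2.3, -21.6, 0.0], [1.9, -28.8, 0.0], [0.7, -35.9, 0.0]]
[[0, 0, -0.1], [0, 0, -0.2], [0, 0, -0.3], [0, 0, -0.4], [0, 0, -0.5]]
```

Request:
send_rows(
  fingers=[0,0,0,0,0],
  dp=[
    [1,-7.2,-0.3],
    [2,-14.4,-0.4],
    [2.3,-21.6,-0.5],
    [1.9,-28.8,-0.6],
    [0.7,-35.9,-0.7],
  ],
  turn=[
    [0,0,-0.1],
    [0,0,-0.2],
    [0,0,-0.3],
    [0,0,-0.4],
    [0,0,-0.5],
  ],
)

```text
time_s: 30.17
position: [0.588, 0.0909, 0.0575]
tcp_rot: [[0.005, 0.976, -0.216], [0.014, -0.216, -0.976], [-1.0, 0.002, -0.015]]
force: [-0.7, 33.4, 1.3]
opening: 0.182
```

```bash
python3 st.py; python3 arc.py 0.3 3 0 0 72.3
```

```text
t 30.1667 p [588.   90.9  57.5] jig [71.7 -2.4] r 71.7 h 0.033 h_jaw 0.109 z 54.5 open 0.182
F [-0.7 33.4  1.3] Frad -5.4 Fcw -32.9 M [5.38 0.09 0.63] xdir [ 0.005  0.014 -1.   ]
h0 0.03335296400522386
[[-0.8, -7.2, 0.0], [-2.9, -14.1, 0.0], [-5.7, -20.8, 0.0]]
[[0, 0, -0.1], [0, 0, -0.2], [0, 0, -0.3]]
```

Strong resistance now (33 N tangential at h≈0.03): bite or hard stop. Push slightly more to see if it creeps.

Request:
send_rows(
  fingers=[0,0,0,0],
  dp=[
    [-0.5,-5,-0.5],
    [-0.5,-6,-0.5],
    [-0.5,-6.5,-0.5],
    [-0.5,-6.5,-0.5],
  ],
  turn=[
    [0,0,0.05],
    [0,0,0.05],
    [0,0,0.05],
    [0,0,0.05],
  ],
)

```text
time_s: 30.5
position: [0.5879, 0.0917, 0.0577]
tcp_rot: [[0.007, 0.985, -0.171], [0.026, -0.171, -0.985], [-1.0, 0.002, -0.027]]
force: [0.2, 28.6, -1.2]
opening: 0.179
```

```bash
python3 st.py
```

```text
t 30.5 p [587.9  91.7  57.7] jig [71.5 -1.6] r 71.5 h 0.023 h_jaw 0.062 z 54.7 open 0.179
F [ 0.2 28.6 -1.2] Frad -3.5 Fcw -28.4 M [4.58 0.1  0.24] xdir [ 0.007  0.026 -1.   ]
```

Request:
send_rows(
  fingers=[0,0,0,0],
  dp=[
    [-0.8,-6,-0.5],
    [-0.8,-7.5,-0.5],
    [-0.8,-8.2,-0.5],
    [-0.8,-8.2,-0.5],
  ],
  turn=[
    [0.02,0,0],
    [0.02,0,0],
    [0.02,0,0],
    [0.02,0,0],
  ],
)

```text
time_s: 30.83
position: [0.5877, 0.0914, 0.0578]
tcp_rot: [[0.009, 0.985, -0.174], [0.058, -0.174, -0.983], [-0.998, -0.002, -0.058]]
force: [1.5, 31.5, -3.2]
opening: 0.182
```

```bash
python3 st.py
```

```text
t 30.8333 p [587.7  91.4  57.8] jig [71.3 -1.9] r 71.3 h 0.027 h_jaw 0.066 z 54.8 open 0.182
F [ 1.5 31.5 -3.2] Frad -2.8 Fcw -31.4 M [ 4.78 -0.17  0.24] xdir [ 0.009  0.058 -0.998]
```

Rigid at about 31 N (2.3 N·m) with no creep: this is the hard stop. Relax, release and retreat.

Request:
send_rows(
  fingers=[0,0,0.4,0.4,0.4,0.4,0.4,0.4,0.4,0.4],
  dp=[
    [0,-1,0],
    [0,0,0],
    [0,0,0],
    [0,0,0],
    [0,0,0],
    [0,0,20],
    [0,0,55],
    [0,0,90],
    [0,0,115],
    [0,0,115],
  ],
  turn=[
    [-0.02,0,0],
    [-0.05,0,0],
    [-0.05,0,0],
    [-0.05,0,0],
    [-0.05,0,0],
    [-0.05,0,0],
    [-0.05,0,0],
    [-0.05,0,0],
    [-0.05,0,0],
    [-0.05,0,0],
  ],
)

```text
time_s: 31.67
position: [0.5939, 0.0897, 0.1802]
tcp_rot: [[0.026, 0.984, -0.174], [0.005, -0.174, -0.985], [-1.0, 0.025, -0.009]]
force: [1.5, 0.4, 0.5]
opening: 0.394
```

```bash
python3 st.py
```

```text
t 31.6667 p [593.9  89.7 180.2] jig [77.7 -3. ] r 77.8 h 0.038 h_jaw 0.065 z 177.2 open 0.394
F [1.5 0.4 0.5] Frad 1.4 Fcw -0.6 M [ 0.07 -0.01 -0.01] xdir [ 0.026  0.005 -1.   ]
```

Move aside to clear the top view.

Request:
send_rows(
  fingers=[0.4,0.4,0.4,0.4,0.4,0.4,0.4,0.4],
  dp=[
    [-10,-35,20],
    [-30,-70,30],
    [-60,-105,30],
    [-90,-140,30],
    [-120,-175,30],
    [-150,-210,30],
    [-180,-240,30],
    [-180,-250,30],
  ],
  turn=[
    [0,0,0],
    [0,0,0],
    [0,0,0],
    [0,0,0],
    [0,0,0],
    [0,0,0],
    [0,0,0],
    [0,0,0],
  ],
)

```text
time_s: 32.33
position: [0.4109, -0.1628, 0.2105]
tcp_rot: [[0.025, 0.984, -0.174], [0.002, -0.174, -0.985], [-1.0, 0.024, -0.007]]
force: [-0.1, 0.6, 0.3]
opening: 0.403
```

```bash
python3 - <<'E'
from fit import *
sc=cap('scene','scene20.png');t=cap('top','top20.png')
cv2.imwrite('pics/s20.png',cv2.resize(sc['img'][160:240,255:355],None,fx=7,fy=7,interpolation=cv2.INTER_CUBIC))
cv2.imwrite('pics/t20.png',cv2.resize(t['img'][195:275,205:285],None,fx=7,fy=7,interpolation=cv2.INTER_CUBIC))
Rj=Rz(np.radians(-6.26));Tj=np.array([.517,.1011,.003])
for k,v in dict(w1=(50,-75,90),w2=(50,-83,90),w3=(-50,-83,90),w4=(-50,-75,90),strap1=(14,-62,36),strap2=(-14,-62,36),heel1=(14,50,36),heel2=(-14,50,36)).items():
    P=Rj@(np.array(v)/1000)+Tj
    print(k,((pix(sc,P)[0]-[255,160]+.5)*7-.5).round(0),((pix(t,P)[0]-[205,195]+.5)*7-.5).round(0))
E
```

```text
w1 [225. 280.] [448. 172.]
w2 [203. 284.] [467. 174.]
w3 [114. 143.] [444. 419.]
w4 [135. 140.] [424. 417.]
strap1 [222. 347.] [415. 261.]
strap2 [197. 306.] [409. 326.]
heel1 [503. 296.] [154. 236.]
heel2 [473. 257.] [148. 301.]
```

View pics/s20.png

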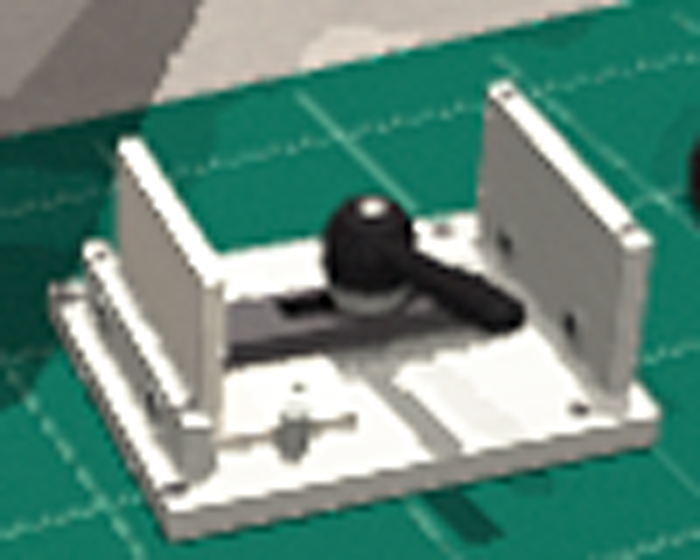

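View pics/t20.png

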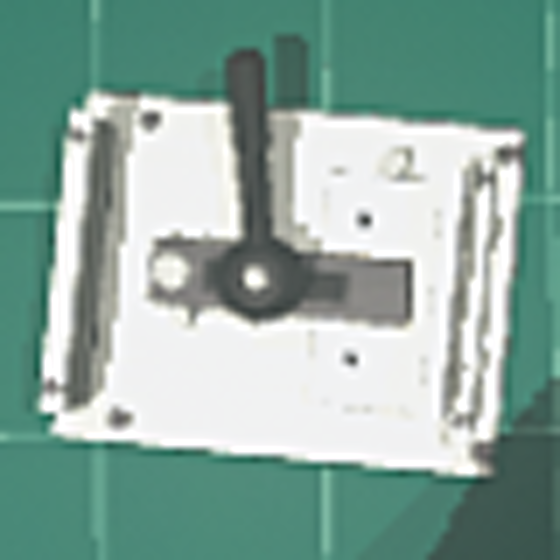

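View pics/scene20.png

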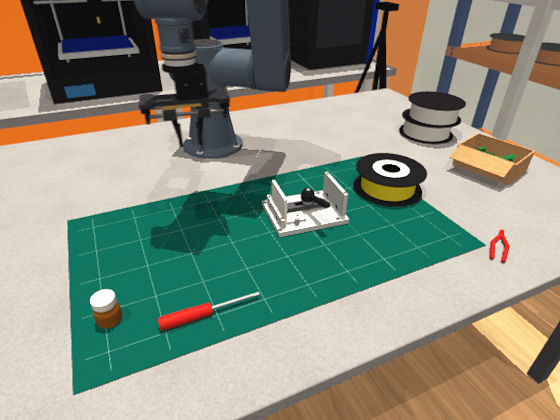

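Everything's in place: bystanders unmoved, web corners and strap as predicted. But the handle now reads h≈−0.13, whereas the gripper ended at +0.03. The fingers must have been displaced along the jaw direction, with the push capped near the 30 N grip force. I want to confirm the stop by pushing the grip's end with closed fingers in their stiff direction.

```bash
python3 - <<'E'
from fit import *
s=bot.read_state();print(s['joint_positions'].round(1),(s['position']*1000).round(1))
t=load('top');J=cloud(t)[195:275,200:290].reshape(-1,3);a=np.radians(-6.26)
q=(J[:,:2]*1000-[517,101.1])@Rz(a)[:2,:2]; z=J[:,2]*1000-3; rr=np.hypot(*q.T)
m=(z>60)&(rr>45)&(rr<93)&(q[:,1]<50)&(q[:,1]>-40)&(q[:,0]>30)
print('h',np.median(np.arctan2(-q[m,1],q[m,0])),'z at r70-75',np.median(z[m&(rr>68)&(rr<76)]))
m=(z>15)&(z<45)&(q[:,1]<-25)&(q[:,1]>-60)&(abs(q[:,0])<11); print('strap z',np.median(z[m]),m.sum())
h=np.median(np.arctan2(-q[(z>60)&(rr>45)&(rr<93)&(q[:,1]<50)&(q[:,0]>30),1],1)) 
for h,off in((-.13,26),(-.13,17.5)):
  c=85*np.array([np.cos(h),-np.sin(h)])+off*np.array([np.sin(h),np.cos(h)])
  print(c,Rz(a)[:2,:2]@c+[517,101.1])
E
```

```text
[-37.   16.8 108.8   1.2  53.2  62.7] [ 412.6 -165.4  210.8]
h -0.15518457532964353 z at r70-75 80.94277002124562
strap z 36.31593340420436 85
[80.91227326 36.79951136] [601.44245173 128.85738362]
[82.01416347 28.37123526] [601.6187494 120.3592121]
```

Request:
send_rows(
  fingers=[0,0,0,0,0,0,0,0,0,0],
  dp=[
    [20,29,0],
    [40,58,0],
    [60,88,0],
    [80,118,0],
    [100,150,0],
    [120,180,0],
    [140,215,0],
    [160,250,0],
    [180,280,0],
    [189,297,-10],
  ],
  turn=[
    [0,0,0.12],
    [0,0,0.24],
    [0,0,0.36],
    [0,0,0.48],
    [0,0,0.6],
    [0,0,0.72],
    [0,0,0.84],
    [0,0,0.96],
    [0,0,1.08],
    [0,0,1.2],
  ],
)

```text
time_s: 33.27
position: [0.6065, 0.1355, 0.203]
tcp_rot: [[0.019, 0.516, 0.857], [0.026, 0.856, -0.516], [-0.999, 0.032, 0.003]]
force: [0.7, -1.6, -0.8]
opening: 0.005
```

```bash
python3 st.py
```

```text
t 33.2667 p [606.5 135.5 203. ] jig [85.2 44. ] r 95.9 h -0.477 h_jaw -1.138 z 200.0 open 0.005
F [ 0.7 -1.6 -0.8] Frad 0.1 Fcw 1.7 M [-0.05 -0.13  0.  ] xdir [ 0.019  0.026 -0.999]
```

Request:
send_rows(
  fingers=[0,0,0,0,0,0,0,0,0,0],
  dp=[
    [-5,-4,-10],
    [-5,-4,-25],
    [-5,-4,-40],
    [-5,-4,-55],
    [-5,-4,-70],
    [-5,-4,-90],
    [-5,-4,-110],
    [-5,-4,-122],
    [-5,-4,-128],
    [-5,-4,-128],
  ],
  turn=[
    [-0.02,0.02,0.12],
    [-0.02,0.02,0.24],
    [-0.02,0.02,0.36],
    [-0.02,0.02,0.48],
    [-0.02,0.02,0.56],
    [-0.02,0.02,0.56],
    [-0.02,0.02,0.56],
    [-0.02,0.02,0.56],
    [-0.02,0.02,0.56],
    [-0.02,0.02,0.56],
  ],
)

```text
time_s: 34.1
position: [0.601, 0.1317, 0.0736]
tcp_rot: [[-0.013, -0.018, 1.0], [0.007, 1.0, 0.018], [-1.0, 0.007, -0.013]]
force: [0.3, -1.2, -0.3]
opening: 0.008
```

```bash
python3 st.py
```

```text
t 34.1 p [601.  131.7  73.6] jig [80.2 39.5] r 89.4 h -0.458 h_jaw -1.698 z 70.6 open 0.008
F [ 0.3 -1.2 -0.3] Frad -0.1 Fcw 1.2 M [-0.04 -0.11  0.06] xdir [-0.013  0.007 -1.   ]
```

Request:
send_rows(
  fingers=[0,0,0,0,0],
  dp=[
    [0,-4,0],
    [0,-8,0],
    [0,-10,0],
    [0,-11,0],
    [0,-12,0],
  ],
  turn=[
    [0,0,0],
    [0,0,0],
    [0,0,0],
    [0,0,0],
    [0,0,0],
  ],
)

```text
time_s: 34.52
position: [0.6021, 0.1202, 0.0746]
tcp_rot: [[-0.01, -0.017, 1.0], [0.009, 1.0, 0.017], [-1.0, 0.009, -0.01]]
force: [1.0, 4.7, 1.5]
opening: 0.004
```

Request:
send_rows(
  fingers=[0,0],
  dp=[
    [0,-2,0],
    [0,-2,0],
  ],
  turn=[
    [0,0,0],
    [0,0,0],
  ],
)

```text
time_s: 34.68
position: [0.6021, 0.1193, 0.0748]
tcp_rot: [[-0.009, -0.016, 1.0], [0.011, 1.0, 0.016], [-1.0, 0.011, -0.009]]
force: [0.1, 5.3, -1.8]
opening: 0.002
```

Request:
send_rows(
  fingers=[0,0,0],
  dp=[
    [0,-3,0],
    [0,-4,0],
    [0,-4,0],
  ],
  turn=[
    [0,0,0],
    [0,0,0],
    [0,0,0],
  ],
)

```text
time_s: 34.93
position: [0.6022, 0.1177, 0.075]
tcp_rot: [[-0.009, -0.014, 1.0], [0.016, 1.0, 0.014], [-1.0, 0.016, -0.008]]
force: [1.3, 8.2, -2.0]
opening: 0.005
```

Request:
send_rows(
  fingers=[0,0,0],
  dp=[
    [0,-4,0],
    [0,-4,0],
    [0,-4,0],
  ],
  turn=[
    [0,0,0],
    [0,0,0],
    [0,0,0],
  ],
)

```text
time_s: 35.18
position: [0.6022, 0.1169, 0.0751]
tcp_rot: [[-0.008, -0.012, 1.0], [0.021, 1.0, 0.012], [-1.0, 0.021, -0.007]]
force: [1.2, 10.8, -1.8]
opening: 0.002
```

Request:
send_rows(
  fingers=[0,0,0,0],
  dp=[
    [0,-5,0],
    [0,-8,0],
    [0,-9,0],
    [0,-9,0],
  ],
  turn=[
    [0,0,0],
    [0,0,0],
    [0,0,0],
    [0,0,0],
  ],
)

```text
time_s: 35.52
position: [0.6022, 0.1136, 0.0752]
tcp_rot: [[-0.006, -0.008, 1.0], [0.031, 0.999, 0.008], [-1.0, 0.031, -0.006]]
force: [1.3, 18.6, -1.4]
opening: 0.003
```

Request:
send_rows(
  fingers=[0,0,0,0],
  dp=[
    [0,-9,0],
    [0,-9,0],
    [0,-10,0],
    [0,-10,0],
  ],
  turn=[
    [-0.02,0,0],
    [-0.02,0,0],
    [-0.02,0,0],
    [-0.02,0,0],
  ],
)

```text
time_s: 35.85
position: [0.6023, 0.1114, 0.0753]
tcp_rot: [[-0.005, -0.003, 1.0], [0.023, 1.0, 0.003], [-1.0, 0.023, -0.005]]
force: [1.9, 22.8, -3.6]
opening: 0.002
```

Request:
send_rows(
  fingers=[0,0,0,0,0],
  dp=[
    [0,-11,0],
    [0,-13,0],
    [0,-14,0],
    [0,-15,0],
    [0,-15,0],
  ],
  turn=[
    [-0.02,0,0],
    [-0.02,0,0],
    [-0.02,0,0],
    [-0.02,0,0],
    [-0.02,0,0],
  ],
)

```text
time_s: 36.27
position: [0.6022, 0.1074, 0.0753]
tcp_rot: [[-0.003, 0.004, 1.0], [0.021, 1.0, -0.004], [-1.0, 0.021, -0.003]]
force: [2.9, 33.1, -2.9]
opening: 0.009
```

```bash
python3 st.py; python3 - <<'E'
from h import *
sc=cap('scene')
cv2.imwrite('pics/s21.png',cv2.resize(sc['img'][150:240,250:360],None,fx=7,fy=6.6,interpolation=cv2.INTER_CUBIC))
E
```

```text
t 36.2667 p [602.2 107.4  75.3] jig [84.  15.5] r 85.4 h -0.183 h_jaw -1.676 z 72.3 open 0.009
F [ 2.9 33.1 -2.9] Frad 5.3 Fcw -32.8 M [ 5.72 -0.62 -0.24] xdir [-0.003  0.021 -1.   ]
```

View pics/s21.png

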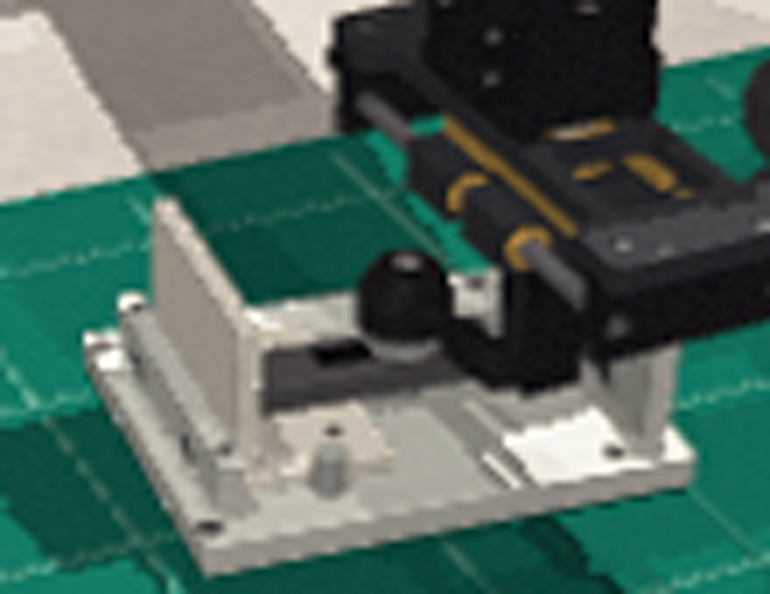

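The handle deflects like a spring (about 2.2 N/mm). Now back off and see whether it returns to the same place.

Request:
send_rows(
  fingers=[0,0,0,0,0],
  dp=[
    [0,4,0],
    [0,9,0],
    [0,14,0],
    [0,20,0],
    [0,25,0],
  ],
  turn=[
    [0,0,0],
    [0,0,0],
    [0,0,0],
    [0,0,0],
    [0,0,0],
  ],
)

```text
time_s: 36.73
position: [0.6023, 0.132, 0.0755]
tcp_rot: [[-0.003, 0.004, 1.0], [0.02, 1.0, -0.004], [-1.0, 0.02, -0.003]]
force: [-0.4, -0.7, -0.5]
opening: 0.006
```

```bash
python3 st.py; python3 - <<'E'
from fit import *
sc=cap('scene');t=cap('top')
cv2.imwrite('pics/s22.png',cv2.resize(sc['img'][150:240,250:360],None,fx=7,fy=6.6,interpolation=cv2.INTER_CUBIC))
E
```

```text
t 36.7333 p [602.3 132.   75.5] jig [81.4 40. ] r 90.7 h -0.457 h_jaw -1.676 z 72.5 open 0.006
F [-0.4 -0.7 -0.5] Frad -0.6 Fcw 0.6 M [-0.04 -0.09  0.02] xdir [-0.003  0.02  -1.   ]
```

Request:
send_rows(
  fingers=[0,0,0,0,0],
  dp=[
    [0,-4,0],
    [0,-8,0],
    [0,-11.5,0],
    [0,-12.5,0],
    [0,-12.5,0],
  ],
  turn=[
    [0,0,0],
    [0,0,0],
    [0,0,0],
    [0,0,0],
    [0,0,0],
  ],
)

```text
time_s: 37.25
position: [0.6025, 0.1199, 0.0756]
tcp_rot: [[-0.002, 0.005, 1.0], [0.022, 1.0, -0.005], [-1.0, 0.022, -0.002]]
force: [0.5, 4.3, 1.4]
opening: 0.005
```

View pics/s22.png

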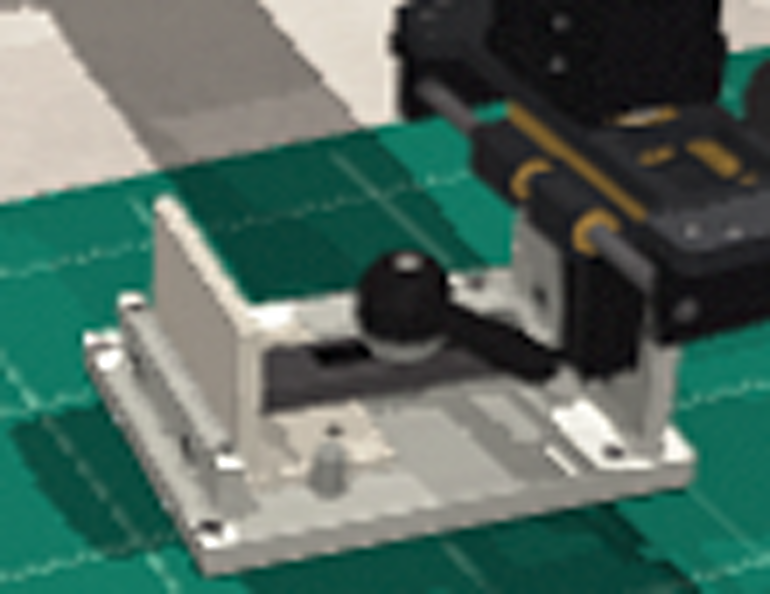

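The contact returned to the same position (119.9 mm at 4.3 N vs 120.2 at 4.7). After 2.8 N·m the nut advanced no further, so it is on its stop. Retreat, final look, hand in.

Request:
send_rows(
  fingers=[0,0,0,0,0,0,0,0,0,0],
  dp=[
    [0,8,0],
    [0,10,10],
    [0,10,45],
    [0,10,85],
    [0,0,115],
    [-10,-35,125],
    [-30,-70,125],
    [-60,-105,125],
    [-90,-140,125],
    [-120,-175,125],
  ],
  turn=[
    [0,0,0],
    [0,0,0],
    [0,0,0],
    [0,0,0],
    [0,0,0],
    [0,0,0],
    [0,0,0],
    [0,0,0],
    [0,0,0],
    [0,0,0],
  ],
)

```text
time_s: 38.08
position: [0.4898, -0.0462, 0.2015]
tcp_rot: [[-0.002, 0.004, 1.0], [0.021, 1.0, -0.003], [-1.0, 0.021, -0.002]]
force: [0.6, -0.5, 0.8]
opening: 0.008
```

Request:
send_rows(
  fingers=[0,0,0,0,0],
  dp=[
    [-20,-35,0],
    [-40,-70,0],
    [-60,-90,0],
    [-60,-90,0],
    [-60,-90,0],
  ],
  turn=[
    [0,0,0],
    [0,0,0],
    [0,0,0],
    [0,0,0],
    [0,0,0],
  ],
)

```text
time_s: 38.5
position: [0.4291, -0.1372, 0.2021]
tcp_rot: [[-0.001, 0.007, 1.0], [0.02, 1.0, -0.007], [-1.0, 0.02, -0.001]]
force: [0.4, -0.1, 0.3]
opening: 0.005
```

```bash
python3 - <<'E'
from fit import *
sc=cap('scene','scene30.png');t=cap('top','top30.png')
a=cv2.resize(sc['img'][160:240,255:355],None,fx=4,fy=4,interpolation=cv2.INTER_CUBIC)
b=cv2.resize(t['img'][195:275,205:285],None,fx=4,fy=4,interpolation=cv2.INTER_CUBIC)
cv2.imwrite('pics/f.png',np.hstack([a,b]))
print(bot.read_state()['time_s'])
for n,old,new in (('scene','scene0.png','scene30.png'),('top','top0.png','top30.png')):
    d=cv2.absdiff(cv2.imread('pics/'+old),cv2.imread('pics/'+new)).max(2)
    R=dict(scene=dict(jar=(85,285,125,330),driver=(155,290,265,330),spool=(355,155,425,205)),top=dict(jar=(400,167,428,191),driver=(315,152,388,168),spool=(110,207,187,278)))[n]
    for k,(x0,y0,x1,y1) in R.items(): print(n,k,'changed px',int((d[y0:y1,x0:x1]>40).sum()))
E
```

```text
38.6
scene jar changed px 0
scene driver changed px 0
scene spool changed px 0
top jar changed px 0
top driver changed px 0
top spool changed px 0
```

View pics/f.png

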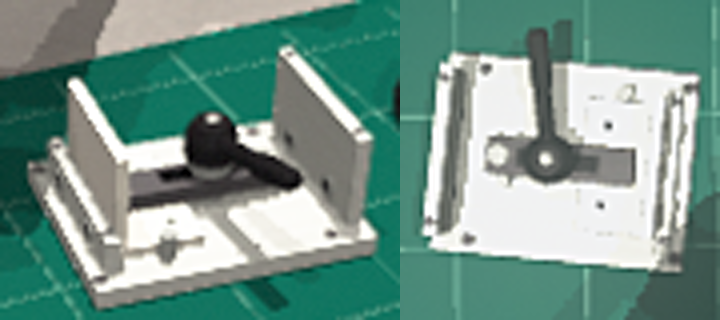

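The final view shows the bracket against rail and pin, the strap square, the handle down and the bystanders unchanged.

```bash
python3 -c "
from rig import bot
print(bot.hand_in())"
```

```text
the job is handed in; nothing more can be done
None
```

The bracket is set in the jig, clamped down, and the job is handed in at about 38.6 s of the 72 s allowed. I set the bracket against the rail and stop pin, swung the strap square against its dowel, and screwed the clamp down in short clockwise swings with lift-backs between them.

- **Final views:** the bracket's web corners and the strap's corners matched their predicted home positions to about one pixel (2–3 mm). The handle is down. The spool, screwdriver and jar showed no changed pixels against the first pictures.
- **Tightness:** a separate 33 N push on the handle's end (about 2.8 N·m) only flexed it. It sprang back to the same spot within 0.3 mm, so I take the nut to be on its hard stop. I could not read the nut's angle directly. The strap's top read 36.3 mm, which fits fully tight but is near the depth camera's accuracy.

Some things did not go as planned:
- **Rail contact:** on the first lowering the bracket caught the rail's top edge at about 32 N. I raised it, shifted it and lowered it again cleanly.
- **First three swings:** these probably turned nothing, because the handle was still perched on its teeth instead of seated. I spotted it, seated the handle and did the tightening again.
- **Last gripped swing:** the gripper's reading and the handle's real angle differed by about 0.16 rad, because the handle sprang back when released. That is why I did the separate push test.

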